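Draw the spent strainers out of the manifold

TASK

Undo the captive nut all the way to its stop, slide the cover fully back and, with the draw hook, fish every spent strainer out of its bore by its wire loop and set it in the steel tray; fingers must not touch a strainer while it is in its bore. When all are out, slide the cover fully shut and only then turn the nut fully tight, and leave the hook hanging upright in its stand as it was. Leave both tape rolls and the sanding block where they are.

Things in the scene. Friction and masses are not known exactly. Their poses are not given: they have to be found in the camera images.
- manifold: fixed aluminium block, 70 (its x) by 180 (its y) by 90 mm high, with three vertical bores in a row along its y; at its -y end a boss with the captive nut, and behind it (+x) a ledge for the cover. Origin: centre of the block's underside, on the table; its z is up. It stands at varying places and yaws
- bore_0 (a point): centre of the mouth of bore 0 (the block's y = -56 mm), level with the block's top, 90 mm above the table. Each bore is 48 mm wide and 80 mm deep with a flat floor
- bore_1 (a point): centre of the mouth of bore 1 (the block's y = 0 mm), level with the block's top, 90 mm above the table. Each bore is 48 mm wide and 80 mm deep with a flat floor
- bore_2 (a point): centre of the mouth of bore 2 (the block's y = 56 mm), level with the block's top, 90 mm above the table. Each bore is 48 mm wide and 80 mm deep with a flat floor
- nut (a joint): turn of the captive nut in rad: 0 is fully tight (stop), 3.0 fully undone (stop); it grows anticlockwise seen from above. It turns stiffly (0.12 N m), stays where it is left and does not rise
- nut_grip (a point): middle of the hexagon of the captive nut, 117 mm from the block's centre towards its -y: steel, 30 mm across flats, hexagon 34 mm high (17 mm above and below this point), its axis upright; the surface below it (a 42 mm washer) lies 17 mm under this point. The point turns with the nut; one pair of flats faces along the point's +x and -x, the others every 60 degrees
- cover (a joint): travel of the sliding cover in m along the block's +x (away from the robot): 0 shut over the bores, 0.058 fully back, bores open. About 2 N to move; it stays where it is left
- cover_handle (a point): middle of the cover's upright handle bar: dark steel, 14 mm (block's x) by 46 mm (block's y) by 36 mm high; the cover plate lies 18 mm below this point. Its axes are the block's
- strainer_0_center (a point): middle of the body of spent strainer 0, which starts in bore 0 (not every bore holds one): dark steel can, 36 mm across, 34 mm high (17 mm above and below this point), a rigid wire loop standing on its top. z is up its axis; in the bore it stands at any yaw within 0.6 rad of the block's. 0.09 kg
- strainer_1_center (a point): middle of the body of spent strainer 1, which starts in bore 1 (not every bore holds one): dark steel can, 36 mm across, 34 mm high (17 mm above and below this point), a rigid wire loop standing on its top. z is up its axis; in the bore it stands at any yaw within 0.6 rad of the block's. 0.09 kg
- strainer_2_center (a point): middle of the body of spent strainer 2, which starts in bore 2 (not every bore holds one): dark steel can, 36 mm across, 34 mm high (17 mm above and below this point), a rigid wire loop standing on its top. z is up its axis; in the bore it stands at any yaw within 0.6 rad of the block's. 0.09 kg
- strainer_0_loop (a point): middle of the flat top of strainer 0's loop, on the wire's centre line, 41 mm above the can's middle. Wire 4 mm thick; the loop lies in this point's y-z plane (you pass through it along x), is 20 mm wide, its flat top 8 mm; the window under the wire is 22 mm high down to the can
- strainer_1_loop (a point): middle of the flat top of strainer 1's loop, on the wire's centre line, 41 mm above the can's middle. Wire 4 mm thick; the loop lies in this point's y-z plane (you pass through it along x), is 20 mm wide, its flat top 8 mm; the window under the wire is 22 mm high down to the can
- strainer_2_loop (a point): middle of the flat top of strainer 2's loop, on the wire's centre line, 41 mm above the can's middle. Wire 4 mm thick; the loop lies in this point's y-z plane (you pass through it along x), is 20 mm wide, its flat top 8 mm; the window under the wire is 22 mm high down to the can
- hook: the draw hook: a wooden handle block above, below it a 32 mm collar disc and a thin steel shank with a foot. Origin: centre of the collar's underside, z up along the shank, x the way the foot points
- hook_grip (a point): middle of the hook's wooden handle: 18 mm (its x) by 36 mm (its y) by 40 mm high, upright. z is up, x the way the foot points. The collar's underside is 26 mm below this point, the foot 134 mm below. 0.10 kg
- hook_foot (a point): lower end of the shank's centre line, 134 mm straight below the handle's middle. Shank and foot are 4.4 mm thick round bar; from here the foot runs level to x = 10 mm and ends in a lip whose centre line rises to x = 12.5 mm, 5 mm higher (outermost at x = 14.7 mm, its top 7.2 mm above this point)
- stand: fixed steel fork stand for the hook: 100 by 90 mm base plate, a post at its +x side and two level prongs with a 16 mm gap, open towards its -x, tops 125 mm above the table. Origin: centre of the underside. The collar of the hook rests on the prongs with the shank in the gap
- stand_seat (a point): where the middle of the hook's handle is when it hangs properly in the stand, 151 mm above the table; axes are the stand's
- tray: open loose steel tray, 180 (its x) by 120 (its y) by 30 mm, walls and floor 4 mm. Origin: centre of its underside, z up. 0.7 kg
- tape_blue: bystander: roll of blue tape, 105 mm across, 36 mm high; origin at the centre of its underside
- sanding_block: bystander: cork sanding block 40 by 70 by 26 mm; origin at the centre of its underside
- tape_masking: bystander: roll of masking tape, 93 mm across, 24 mm high; origin at the centre of its underside
Not all that is in view belongs to the job. Several things look just like the tray: the one meant starts nearest to the robot's base.

How it is judged:
On the way, in this order (a step that is already met when the one before it is completed fails the run):
1. the nut is undone to its stop (over 2.7 rad), the cover still shut (value of joint nut above 2.7 rad and value of joint cover below 0.01 m), for 0.2 s.
2. the cover is fully back (over 52 mm) (value of joint cover above 0.052 m), for 0.2 s.
3. every strainer is in the tray and free of the hook (x of strainer_0_center in the frame of tray between -0.08 and 0.08 m and y of strainer_0_center in the frame of tray between -0.05 and 0.05 m and z of each of strainer_0_center, strainer_1_center, strainer_2_center in the frame of tray below 0.032 m and contact force between each of strainer_0, strainer_1, strainer_2 and hook below 0.05 N and x of strainer_1_center in the frame of tray between -0.08 and 0.08 m and y of strainer_1_center in the frame of tray between -0.05 and 0.05 m and x of strainer_2_center in the frame of tray between -0.08 and 0.08 m and y of strainer_2_center in the frame of tray between -0.05 and 0.05 m), for 0.2 s.
4. the cover is shut (under 5 mm) while the nut is still undone (value of joint cover below 0.005 m and value of joint nut above 1.5 rad), for 0.2 s.
At the end, for the whole second after the job is handed in: Every strainer rests in the tray (middle within 80 mm along, 50 mm across of its centre, under 32 mm above its underside); cover shut within 5 mm; nut tight within 0.2 rad; hook hanging upright in its stand (handle within 20 mm of the seat, tilt under 0.15 rad); all at rest (all of step 3 and value of joint nut below 0.2 rad and value of joint cover below 0.005 m and linear speed of each of strainer_0, strainer_1, strainer_2, hook, tray below 0.02 m/s and distance between hook_grip and stand_seat below 0.02 m and angle between hook_grip's own z axis and vertical below 0.15 rad); the robot touches nothing.
It fails at once if the cover is moved while the nut is tight (value of joint cover above 0.015 m and value of joint nut below 1 rad).
It fails at once if fingers touch a strainer in its bore ((horizontal distance between strainer_0_center and bore_0 below 0.03 m and height (world z) of strainer_0_center below 0.085 m and contact force between the fingers and strainer_0 above 0.5 N) or (horizontal distance between strainer_1_center and bore_1 below 0.03 m and height (world z) of strainer_1_center below 0.085 m and contact force between the fingers and strainer_1 above 0.5 N) or (horizontal distance between strainer_2_center and bore_2 below 0.03 m and height (world z) of strainer_2_center below 0.085 m and contact force between the fingers and strainer_2 above 0.5 N)).
It fails at once if a tape roll or the sanding block is moved (over 30 mm) (distance of any of tape_blue, sanding_block, tape_masking from where it was at the start of the episode above 0.03 m).
Of strainer_0, strainer_1, strainer_2 only 2 to 3 are there at a start; the rules pass over those that are not, and their reading is None.
At some moment in a run one of tray may be knocked a few centimetres aside while the robot is not near it.
It also fails if it takes over 210 s, if anything falls off the work surface, if the arm or the gripper's body presses on something with over 40 N, if the wrist force passes 120 N, or if a joint passes its speed limit or range.

ROBOT

A 6-joint arm with a two-finger parallel gripper is mounted at the origin on a cart in front of the work surface, level with it; the furniture and walls round the work are solid. World frame = base frame: x ahead of the robot, y to its left, z up, the work surface at z = 0. Lengths are in m, angles in rad, forces in N, time in s.
With the tool pointing down it reaches from about 0.225 to 0.875 m from the base axis. Payload 3.4 kg.
Tool frame: the origin (TCP) lies midway between the tips of the shut fingers; the grasp point (between the pads) lies 19 mm behind it; z points along the fingers, y is the line along which they close (so a half turn about z gives the same grasp; the last joint's range is limited). The gripper opens to 85 mm and grips with 20 to 120 N. Pads are 22 mm wide; open, the fingers measure 114 mm over their backs; the gripper's body (76 mm by 85 mm) begins 54 mm behind the grasp point. The pads swing forward as they close: fully open they stand 13 mm farther back than shut.
Start: joints at [-1.369, 0.276, 1.505, -0, 1.361, -0.121], TCP at [0.182, -0.545, 0.211] pointing down, gripper open.
Joint ranges: [-2.89, 2.89], [-0.75, 2.08], [0.22, 2.7], [-1.18, 4.32], [0.11, 2.71], [-2.7, 2.7]. Speed limits (rad/s): [2.57, 2.57, 3.14, 3.14, 3.14, 3.14].

INTERFACE

Orientations are given as a unit quaternion [w, x, y, z].
In Python, from rig import * gives the robot as it stands.
- The arm moves only by the tool apply_moves, never from a script. Its argument "steps" is one flat list of numbers, 4 for each row, row after row: the shift along the world's x, y, z in cm, then the turn about the world's z in degrees. A call has 1 to 8 rows; each row is the pose to reach, as a shift and turn from the pose commanded when the call began; what a row does not reach only later rows make up. A row lasts 1/12 s, in which the tool goes at most 41.7 mm and 7.16 degrees, less where a joint would pass 70% of its speed; a pose out of reach is approached as far as the arm can. A call with a gripper value outside its range is refused whole. "jaw" is the closure in counts, from 0 (fully open) to 255 (shut), set as the call begins (left out, the last holds). The fingers move at their own pace and stop on an object; "newtons" is the grip in N (left out, the last holds). Time passes only in rows, so rows that repeat a pose let the fingers close. It gives the time, the measured TCP pose, the force, the opening and the grip force at its end, in the units of the state.
- get_state(): the state, without advancing time (a new reading comes with each control period).
- get_image(name): name is "side" or "top" or "wrist"; returns the picture (384x512x3 uint8, red, green, blue); there is no depth.
- calibration(name): a dict with "fx", "fy", "cx", "cy" (pixels), "xyz" and "rotation" of the camera in the world. Camera axes: x right, y up, looking along -z (the intrinsics and any distortion apply to the point x, -y, -z); pixel columns grow to the right and rows downward; lengths in m; the calibration is good to about 2 mm. A picture is of the moment at which its call begins: read the wrist's pose just before it. calibration takes no time and is no camera call; for the wrist camera it gives the pose at the moment of the call.
- sign_off(): hands the job in; it is judged then, once.
The state is a dict: "clock": time; "qpos": joint angles; "qd": joint speeds; "effort": joint torques, N m; "position": TCP position; "ee_rot": TCP orientation; "contact_force": force on the tool from outside, world axes, zero at the start; "moment": the same for the moment, N m; "width": finger opening in m; "gripper_force": force on a finger pad.
Only numpy, scipy, OpenCV 4.12 (cv2) and the standard library are available. Lean on these libraries where they do the work, as an engineer would, in place of code of your own. Each camera call takes 0.05 s, during which the arm holds its last target. There are 200 camera calls.

## Working session

There is one attempt and no reset: what is moved stays moved. The work goes in short steps, Python scripts to look and compute and a tool call to move; the robot and the scene stay as the last step left them, time stands still between calls to the robot, and variables do not carry over. Pictures are saved under pics/ and viewed, at most 14 in all, crops included, and the job is handed in when it is done.

Besides the shell and the picture viewer there is one more tool, called after "Emit:" as a command line: name --argument value ..., lists and objects as JSON in quotes. apply_moves: Moves the arm, as the interface text tells. Its arguments: {"type":"object","properties":{"steps":{"type":"array","items":{"type":"number"}},"jaw":{"type":"number"},"newtons":{"type":"number"}},"required":["steps"]}

```bash
ls; mkdir -p pics
python3 - <<'E'
from rig import *
import cv2,numpy as np
for n in ("top","side"):
    im=get_image(n); cv2.imwrite(f"pics/{n}0.png",cv2.resize(im[:,:,::-1],None,fx=1.5,fy=1.5,interpolation=cv2.INTER_CUBIC)); 
    np.save(f"pics/{n}0.npy",im)
    c=calibration(n); print(n,{k:np.round(v,4).tolist() if not isinstance(v,str) else v for k,v in c.items()})
print(get_state())
E
```

```text
pics
top {'fx': 438.1408, 'fy': 438.1408, 'cx': 251.5717, 'cy': 195.4799, 'xyz': [0.5113, 0.0695, 1.1815], 'rotation': [-0.6997, -0.0256, 0.0244, 0.7136]}
side {'fx': 370.0913, 'fy': 370.0913, 'cx': 256.4297, 'cy': 188.9312, 'xyz': [0.0383, 0.8624, 0.7514], 'rotation': [-0.261, -0.1431, 0.4494, 0.8423]}
{'clock': 0.1, 'qpos': array([-1.36901938e+00,  2.76558163e-01,  1.50599891e+00, -2.26602657e-05,
        1.36072415e+00, -1.21014218e-01]), 'qd': array([-6.28590530e-05, -6.57044967e-04, -1.35298273e-03, -2.17096186e-03,
       -7.89083604e-04, -1.05462254e-04]), 'effort': array([ 1.34243885e-03, -4.17701519e+01, -2.46404278e+01, -2.14468769e-04,
        5.74462465e-03, -7.88505815e-06]), 'position': array([ 0.18227497, -0.54480918,  0.21011423]), 'ee_rot': array([-8.43147267e-04,  9.87003247e-01,  1.60698094e-01, -4.51540477e-05]), 'contact_force': array([-1.06573034, -0.01501853,  0.01983122]), 'moment': array([-0.00670504,  0.00683131, -0.02026178]), 'gripper_force': 0.0, 'width': 0.08555493342382381}
```

View pics/top0.png

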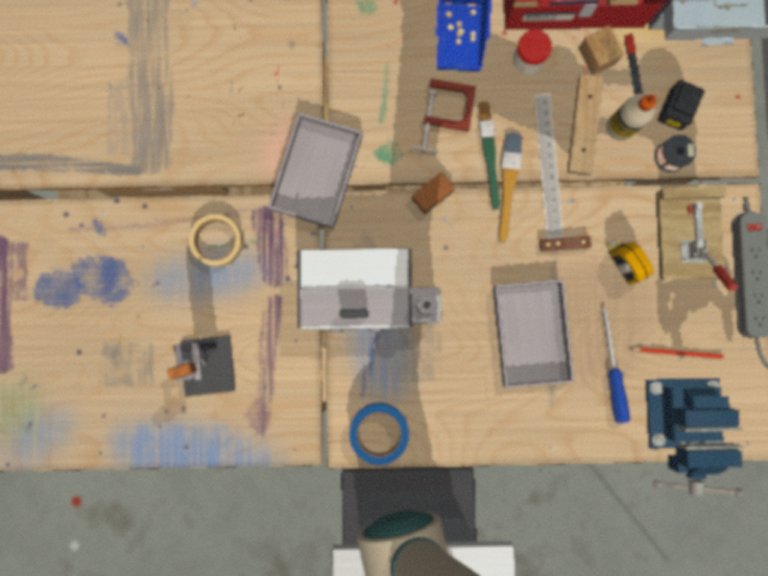

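View pics/side0.png

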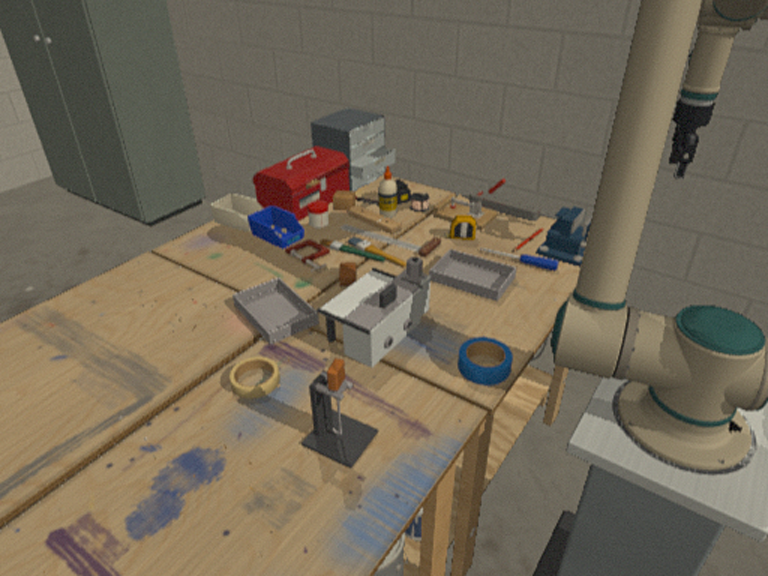

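```bash
cat > h.py <<'E'
from rig import *
import cv2,numpy as np
from scipy.spatial.transform import Rotation as R
def cam(n):
    c=calibration(n); q=c["rotation"]; return c,R.from_quat([q[1],q[2],q[3],q[0]]).as_matrix(),np.array(c["xyz"])
def ray(n,u,v,z,C=None):
    c,M,p=C or cam(n)
    d=M@np.array([(u-c["cx"])/c["fx"],-(v-c["cy"])/c["fy"],-1.0]); return p+d*(z-p[2])/d[2]
def proj(n,P,C=None):
    c,M,p=C or cam(n); q=M.T@(np.asarray(P,float)-p); return np.array([c["cx"]-c["fx"]*q[0]/q[2],c["cy"]+c["fy"]*q[1]/q[2]])
def crop(im,x,y,w,h,s): return cv2.resize(im[y:y+h,x:x+w,::-1],None,fx=s,fy=s,interpolation=cv2.INTER_CUBIC)
def save(im,f): cv2.imwrite("pics/"+f,im)
E
python3 - <<'E'
from h import *
t=np.load("pics/top0.npy"); s=np.load("pics/side0.npy")
o=np.zeros((600,800,3),np.uint8)
def put(i,x,y): o[y:y+i.shape[0],x:x+i.shape[1]]=i
put(crop(t,190,160,107,67,5),0,0)      #535x335
put(crop(t,105,215,62,52,4),540,0)     #248x208
put(crop(t,322,180,64,84,3),0,340)     #192x252
put(crop(s,195,235,62,78,4),540,215)   #248x312
put(crop(s,210,160,85,65,4),195,340)   #340x260
save(o,"c1.png")
E
```

```text
(no output)
```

View pics/c1.png

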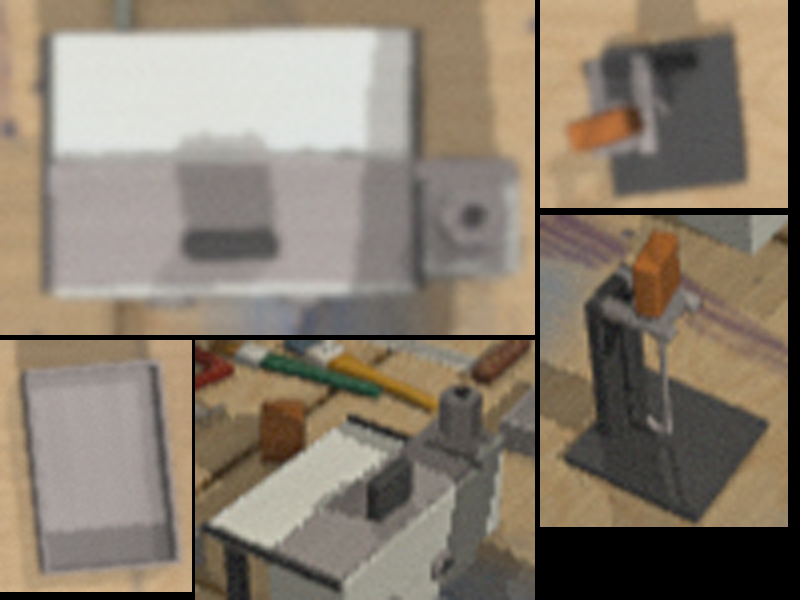

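Run:
```python
from h import *
C=cam("top"); S=cam("side")
r=lambda p:np.round(p,4)
m=lambda x,y:(190+x/5,160+y/5)
for n,x,y,z in (("blk front-left top",45,290,.094),("front-right",415,295,.094),("back-left",50,32,.094),("back-right",418,30,.094),("handle top",229,245,.132),("nut top",468,216,.13),("boss fr",517,273,.08),("boss br",517,158,.08)):
    print(n,r(ray("top",*m(x,y),z,C)))
st=lambda x,y:(105+(x-540)/4,215+y/4)
for n,x,y,z in (("base bl",590,60,0.004),("base br",735,35,.004),("base fr",748,182,.004),("base fl",613,195,.004),("hdl",605,130,.171),("prong end R",650,152,.125),("prong top R",636,60,.125),("prong L top",592,65,.125)): print(n,r(ray("top",*st(x,y),z,C)))
t=lambda x,y:(322+x/3,180+(y-340)/3)
for x,y in ((23,372),(158,363),(177,562),(44,572)): print("tray",r(ray("top",*t(x,y),.03,C)))
for p in ((316,117),(360,133),(330,226),(271,208)): print("trayA",r(ray("top",p[0]/1.5,p[1]/1.5,.03,C)))
sb=lambda x,y:(195+(x-540)/4,235+(y-215)/4)
for n,x,y,z in (("base left",566,457,.004),("base right",768,424,.004),("base near",697,521,.004),("foot",668,432,.017),("lip",650,422,.024),("hdl top mid",662,240,.171)): print("side",n,r(ray("side",*sb(x,y),z,S)))
sm=lambda x,y:(210+(x-195)/4,160+(y-340)/4)
for z in (.10,.11,.12,.13,.14,.15): print("side nuttop",z,r(ray("side",*sm(461,392),z,S)),"top",r(ray("top",*m(468,216),z,C)))
for z in (.11,.12,.13,.14): print("side hdltop",z,r(ray("side",*sm(391,472),z,S)),"top",r(ray("top",*m(229,245),z,C)))
for p in ((215,240,.024),(378,433,.036),(433,192,.026)): print("byst",r(ray("top",p[0]/1.5,p[1]/1.5,p[2],C)))
w=cam("wrist"); print({k:np.round(v,3) for k,v in w[0].items()})
```

```text
blk front-left top [0.535 0.202 0.094]
front-right [0.5289 0.0186 0.094 ]
back-left [0.6639 0.1981 0.094 ]
back-right [0.6612 0.014  0.094 ]
handle top [0.554  0.1089 0.132 ]
nut top [ 0.5657 -0.0061  0.13  ]
boss fr [ 0.5392 -0.0336  0.08  ]
boss br [ 0.5971 -0.0351  0.08  ]
base bl [0.5091 0.4319 0.004 ]
base br [0.524  0.3346 0.004 ]
base fr [0.4259 0.3263 0.004 ]
base fl [0.4191 0.4163 0.004 ]
hdl [0.4692 0.3718 0.171 ]
prong end R [0.4537 0.3585 0.125 ]
prong top R [0.5088 0.3669 0.125 ]
prong L top [0.5063 0.3934 0.125 ]
tray [ 0.6016 -0.1354  0.03  ]
tray [ 0.6072 -0.2543  0.03  ]
tray [ 0.4333 -0.2639  0.03  ]
tray [ 0.4269 -0.1481  0.03  ]
trayA [0.9115 0.1742 0.03  ]
trayA [0.8806 0.096  0.03  ]
trayA [0.7138 0.152  0.03  ]
trayA [0.7482 0.2562 0.03  ]
side base left [0.5168 0.4241 0.004 ]
side base right [0.4263 0.3296 0.004 ]
side base near [0.4181 0.4161 0.004 ]
side foot [0.4683 0.3801 0.017 ]
side lip [0.4787 0.3847 0.024 ]
side hdl top mid [0.4704 0.3705 0.171 ]
side nuttop 0.1 [ 0.5952 -0.056   0.1   ] top [ 0.5673 -0.0082  0.1   ]
side nuttop 0.11 [ 0.5867 -0.0419  
[... 186 characters left out ...]
de nuttop 0.14 [5.61e-01 4.00e-04 1.40e-01] top [ 0.5652 -0.0053  0.14  ]
side nuttop 0.15 [0.5525 0.0145 0.15  ] top [ 0.5647 -0.0046  0.15  ]
side hdltop 0.11 [0.5684 0.0884 0.11  ] top [0.5549 0.1098 0.11  ]
side hdltop 0.12 [0.5602 0.1004 0.12  ] top [0.5545 0.1094 0.12  ]
side hdltop 0.13 [0.5519 0.1125 0.13  ] top [0.5541 0.109  0.13  ]
side hdltop 0.14 [0.5436 0.1246 0.14  ] top [0.5537 0.1086 0.14  ]
byst [0.6939 0.3572 0.024 ]
byst [0.3513 0.0742 0.036 ]
byst [ 0.772  -0.0321  0.026 ]
{'fx': np.float64(338.636), 'fy': np.float64(338.636), 'cx': np.float64(259.715), 'cy': np.float64(190.168), 'xyz': array([ 0.252, -0.521,  0.373]), 'rotation': array([ 0.803, -0.119,  0.087, -0.577])}
```

Candidates: tray near at top px (532,333), r≈0.55 m — chosen over the look-alike at (316,170), r≈0.83 m. Nut at (425,305), cover handle at (354,313), hook at (181,370, the orange handle — not the orange sanding block at 433,192). The crop confirmed them: handle and nut top agree in both cameras at about z 0.133. Moving above the nut to look.

Emit:
apply_moves --steps '[31,52.5,9,-18.5,31,52.5,9,-18.5,31,52.5,9,-18.5,31,52.5,9,-18.5,31,52.5,9,-18.5,31,52.5,9,-18.5,31,52.5,9,-18.5,31,52.5,9,-18.5]'

```text
clock: 0.77
position: [0.3504, -0.2593, 0.2597]
ee_rot: [-0.0, 1.0, -0.0, -0.0]
contact_force: [0.8, -0.2, -0.9]
width: 0.0856
gripper_force: 0.0
```

Emit:
apply_moves --steps '[14,24.0,4,0,14,24.0,4,0,14,24.0,4,0,14,24.0,4,0,14,24.0,4,0,14,24.0,4,0,14,24.0,4,0,14,24.0,4,0]'

```text
clock: 1.43
position: [0.4928, -0.0165, 0.2999]
ee_rot: [-0.002, 1.0, 0.003, 0.001]
contact_force: [0.4, -0.2, -0.1]
width: 0.0858
gripper_force: 0.0
```

Run:
```python
from h import *
C=cam("wrist"); im=get_image("wrist"); np.save("pics/w1.npy",im)
import pickle; pickle.dump(C,open("pics/w1.pkl","wb"))
save(cv2.resize(im[:,:,::-1],None,fx=1.5,fy=1.5,interpolation=cv2.INTER_CUBIC),"w1.png")
s=get_state(); print(s["position"],s["ee_rot"],s["clock"],C[2])
```

```text
[ 0.49107974 -0.01900139  0.29934702] [-2.28341918e-04  9.99997018e-01  2.43134665e-03 -3.49558916e-05] 1.4833 [ 0.56599196 -0.01602086  0.46279802]
```

View pics/w1.png

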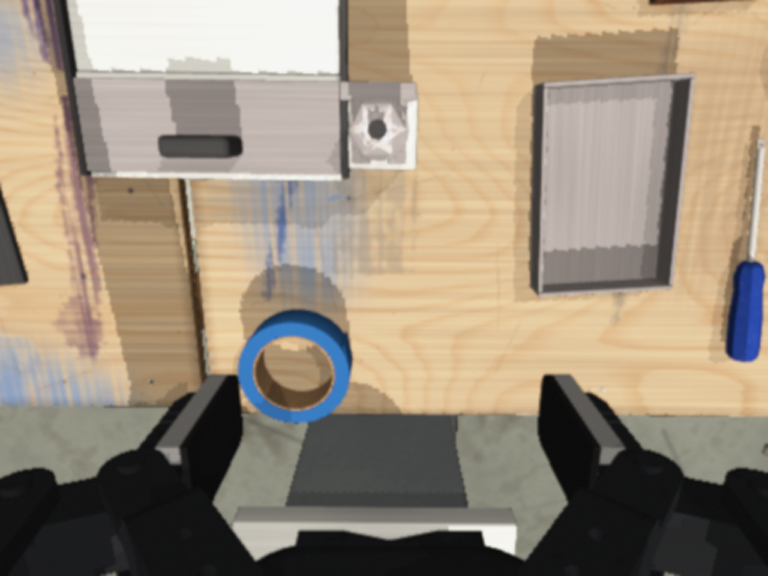

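Run:
```python
from h import *
im=np.load("pics/w1.npy")
save(np.vstack([crop(im,222,50,60,65,8),]),"w1n.png")
```

```text
(no output)
```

View pics/w1n.png

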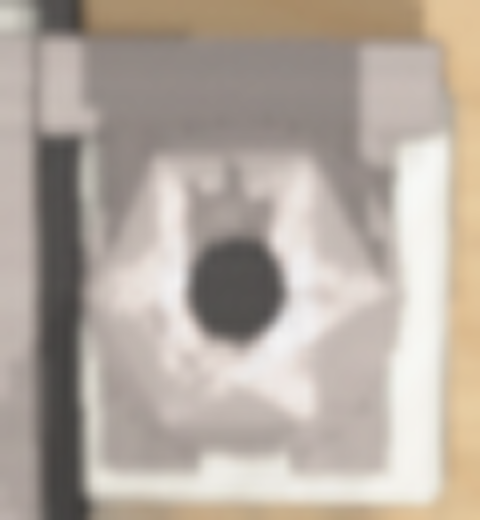

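Run:
```python
from h import *
import pickle; C=pickle.load(open("pics/w1.pkl","rb")); T=cam("top")
r=lambda p:np.round(p,4)
for z in (.125,.13,.135,.14): print("nut",z,r(ray("w",252,85.9,z,C)),"hdl",r(ray("w",200/1.5,142/1.5,z,C)),r(ray("top",235.8,209,z,T)))
for n,x,y,z in (("cover fl",90,174,.094),("cover fr",345,179,.094),("cover bl",77,76,.1),("cover br",343,82,.1)): print(n,r(ray("w",x/1.5,y/1.5,z,C)))
print([r(ray("w",222+x/8,50+y/8,.1,C)) for x,y in ((85,495),(440,495),(445,45))])
print("tray",[r(ray("w",x/1.5,y/1.5,.03,C)) for x,y in ((540,84),(690,77),(672,288),(540,292))])
```

```text
nut 0.125 [ 0.5675 -0.0076  0.125 ] hdl [0.5586 0.1065 0.125 ] [0.5543 0.1092 0.125 ]
nut 0.13 [ 0.5675 -0.0077  0.13  ] hdl [0.5587 0.1047 0.13  ] [0.5541 0.109  0.13  ]
nut 0.135 [ 0.5674 -0.0079  0.135 ] hdl [0.5588 0.1029 0.135 ] [0.5539 0.1088 0.135 ]
nut 0.14 [ 0.5674 -0.008   0.14  ] hdl [0.5589 0.101  0.14  ] [0.5537 0.1086 0.14  ]
cover fl [0.5354 0.1984 0.094 ]
cover fr [0.5332 0.0167 0.094 ]
cover bl [0.5997 0.1931 0.1   ]
cover br [0.5972 0.0163 0.1   ]
[array([0.5415, 0.0133, 0.1   ]), array([ 0.5418, -0.0331,  0.1   ]), array([ 0.5967, -0.0326,  0.1   ])]
tray [array([ 0.6029, -0.1339,  0.03  ]), array([ 0.6089, -0.2519,  0.03  ]), array([ 0.4344, -0.267 ,  0.03  ]), array([ 0.4297, -0.15  ,  0.03  ])]
```

Emit:
apply_moves --steps '[7.6,1.2,-10,7,7.6,1.2,-10,14,7.6,1.2,-10,21,7.6,1.2,-12,28,7.6,1.2,-12,28.7,7.6,1.2,-12,28.7,7.6,1.2,-12,28.7]' --jaw 90

```text
clock: 2.07
position: [0.566, -0.0104, 0.1809]
ee_rot: [0.0, 0.969, 0.246, 0.001]
contact_force: [0.3, 0.1, -0.2]
width: 0.0553
gripper_force: 0.0
```

Emit:
apply_moves --steps '[0,0,-3,0,0,0,-6,0,0,0,-7.2,0,0,0,-7.2,0,0,0,-7.2,0]'

```text
clock: 2.48
position: [0.5666, -0.0099, 0.1094]
ee_rot: [0.001, 0.969, 0.247, 0.001]
contact_force: [-0.0, 0.4, 0.4]
width: 0.0552
gripper_force: 0.0
```

Emit:
apply_moves --steps '[0.05,0.25,-0.2,0,0.05,0.25,-0.2,0,0.05,0.25,-0.2,0,0.05,0.25,-0.2,0,0.05,0.25,-0.2,0,0.05,0.25,-0.2,0,0.05,0.25,-0.2,0,0.05,0.25,-0.2,0]' --jaw 255 --newtons 40

```text
clock: 3.15
position: [0.5684, -0.0076, 0.1081]
ee_rot: [0.001, 0.969, 0.248, 0.002]
contact_force: [-0.3, -1.7, 6.8]
width: 0.0285
gripper_force: 39.5
```

Emit:
apply_moves --steps '[0,0,0,6,0,0,0,12,0,0,0,18,0,0,0,24,0,0,0,30,0,0,0,36,0,0,0,42,0,0,0,48]'

```text
clock: 3.82
position: [0.5685, -0.0076, 0.1081]
ee_rot: [0.002, 0.783, 0.622, 0.002]
contact_force: [-0.2, -1.1, 6.2]
width: 0.0285
gripper_force: 39.4
```

Emit:
apply_moves --steps '[0,0,0,6,0,0,0,12,0,0,0,18,0,0,0,24,0,0,0,30,0,0,0,36,0,0,0,42,0,0,0,48]'

```text
clock: 4.48
position: [0.5685, -0.0076, 0.108]
ee_rot: [0.003, 0.462, 0.887, 0.001]
contact_force: [-0.2, -1.9, 6.1]
width: 0.028
gripper_force: 39.4
```

Emit:
apply_moves --steps '[0,0,0,6,0,0,0,12,0,0,0,18,0,0,0,24,0,0,0,30,0,0,0,36,0,0,0,42,0,0,0,48]'

```text
clock: 5.15
position: [0.5686, -0.0075, 0.108]
ee_rot: [0.003, 0.061, 0.998, -0.0]
contact_force: [-0.2, -1.5, 7.3]
width: 0.0285
gripper_force: 39.4
```

Emit:
apply_moves --steps '[0,0,0,6,0,0,0,12,0,0,0,18,0,0,0,22,0,0,0,25,0,0,0,28,0,0,0,28]'

```text
clock: 5.73
position: [0.5681, -0.0077, 0.108]
ee_rot: [0.002, -0.18, 0.984, -0.001]
contact_force: [0.0, -2.3, 6.3]
width: 0.0287
gripper_force: 39.8
```

Run:
```python
from h import *
s=get_state(); print({k:np.round(v,4) for k,v in s.items()}, 2*np.degrees(np.arctan2(s["ee_rot"][2],s["ee_rot"][1])))
```

```text
{'clock': np.float64(5.7333), 'qpos': array([-1.3540e-01,  3.3920e-01,  1.6821e+00, -9.0000e-04,  1.1160e+00,
       -2.0682e+00]), 'qd': array([ 0.0001, -0.0009,  0.0007,  0.0006, -0.0026,  0.0481]), 'effort': array([  1.0535, -38.6717, -19.5574,   0.5753,  -0.2085,  -0.3125]), 'position': array([ 0.5681, -0.0077,  0.108 ]), 'ee_rot': array([ 0.0019, -0.1802,  0.9836, -0.0011]), 'contact_force': array([ 0.0319, -2.3359,  6.2803]), 'moment': array([-0.2622,  0.1388,  0.0352]), 'gripper_force': np.float64(39.8349), 'width': np.float64(0.0287)} 200.76658602711223
```

Emit:
apply_moves --steps '[0,0,0,3,0,0,0,3,0,0,0,3]'

```text
clock: 5.98
position: [0.5677, -0.0079, 0.108]
ee_rot: [0.001, -0.204, 0.979, -0.001]
contact_force: [-1.0, -2.5, 7.5]
width: 0.0284
gripper_force: 40.0
```

Emit:
apply_moves --steps '[0,0,0,0,0,0,0,0,0,0,0,0,0,0,1,0,0,0,4,0,0,0,7,-7,0,3,7,-14,0,7,7,-21]' --jaw 90

```text
clock: 6.65
position: [0.5688, 0.0597, 0.1787]
ee_rot: [0.003, -0.022, 1.0, -0.001]
contact_force: [1.2, 1.1, -0.7]
width: 0.0557
gripper_force: 0.0
```

Emit:
apply_moves --steps '[-1.2,4.6,0,-7,-1.2,4.6,0,-14,-1.2,4.6,0,-21,-1.2,4.6,0,-28,-1.2,4.6,0,-35,-1.2,4.6,0,-42,-1.2,4.6,0,-49,-1.2,4.6,0,-56]'

```text
clock: 7.32
position: [0.5547, 0.1074, 0.1762]
ee_rot: [0.0, 0.448, 0.894, 0.0]
contact_force: [0.0, 0.4, -0.1]
width: 0.0554
gripper_force: 0.0
```

Emit:
apply_moves --steps '[0,0,0,-7,0,0,0,-14,0,0,0,-21,0,0,0,-28,0,0,0,-36,0,0,0,-36,0,0,0,-36]'

```text
clock: 7.9
position: [0.5547, 0.1073, 0.176]
ee_rot: [0.0, 0.7, 0.714, 0.0]
contact_force: [0.0, -1.0, 0.0]
width: 0.0552
gripper_force: 0.0
```

Emit:
apply_moves --steps '[0.1,0,-3,-2,0.1,0,-6,-2,0.1,0,-7,-2,0.1,0,-7,-2]'

```text
clock: 8.23
position: [0.5532, 0.107, 0.103]
ee_rot: [-0.002, 0.712, 0.702, -0.002]
contact_force: [-0.4, -0.4, 0.3]
width: 0.0554
gripper_force: 0.0
```

Emit:
apply_moves --steps '[0,0,0,0,0,0,0,0,0,0,0,0,0,0,0,0,0,0,0,0,0,0,0,0,0,0,0,0,0,0,0,0]' --jaw 255 --newtons 25

```text
clock: 8.9
position: [0.5575, 0.1072, 0.1074]
ee_rot: [0.002, 0.713, 0.701, 0.002]
contact_force: [1.3, -0.3, 6.2]
width: 0.0129
gripper_force: 27.6
```

Emit:
apply_moves --steps '[0.8,0,0,0,1.6,0,0,0,2.4,-0.05,0,0,3.2,-0.05,0,0,4,-0.05,0,0,4.8,-0.05,0,0,5.6,-0.05,0,0,5.9,-0.05,0,0]'

```text
clock: 9.57
position: [0.6154, 0.1068, 0.1074]
ee_rot: [0.0, 0.713, 0.701, 0.001]
contact_force: [-7.6, -0.0, 11.1]
width: 0.0125
gripper_force: 28.1
```

Emit:
apply_moves --steps '[0,0,0,0,0,0,0,0,0,0,0,0]'

```text
clock: 9.82
position: [0.6153, 0.1068, 0.1074]
ee_rot: [0.001, 0.713, 0.701, 0.001]
contact_force: [-1.2, -0.0, 7.3]
width: 0.0129
gripper_force: 27.7
```

Emit:
apply_moves --steps '[0,0,0,0,0,0,0,0,0,0,0,0,0,0,2,0,0,0,6,-7,0,0,10,-14,-4,0,14,-21,-8,0,18,-28]' --jaw 90

```text
clock: 10.48
position: [0.556, 0.1064, 0.2655]
ee_rot: [0.0, 0.863, 0.505, 0.0]
contact_force: [0.6, 0.0, -0.2]
width: 0.0551
gripper_force: 0.0
```

Emit:
apply_moves --steps '[-4.5,0.4,1.2,-7,-4.5,0.4,1.2,-14,-4.5,0.4,1.2,-21,-4.5,0.4,1.2,-28,-4.5,0.4,1.2,-35,-4.5,0.4,1.2,-42,-4.5,0.4,1.2,-49,-4.5,0.4,1.2,-56]'

```text
clock: 11.15
position: [0.5103, 0.1105, 0.2761]
ee_rot: [0.0, 0.999, 0.041, -0.001]
contact_force: [0.3, -0.5, -1.1]
width: 0.0555
gripper_force: 0.0
```

Emit:
apply_moves --steps '[0,0,0,-5,0,0,0,-5,0,0,0,-5,0,0,0,-5]'

```text
clock: 11.48
position: [0.5105, 0.1105, 0.2763]
ee_rot: [0.0, 1.0, 0.001, -0.0]
contact_force: [0.2, 1.1, -0.2]
width: 0.055
gripper_force: 0.0
```

Run:
```python
from h import *
import pickle
C=cam("wrist"); im=get_image("wrist"); np.save("pics/w2.npy",im); pickle.dump(C,open("pics/w2.pkl","wb"))
b=[proj("w",P,C) for P in ((.568,.054,.09),(.5685,.11,.09),(.569,.166,.09))]; print(b, get_state()["position"])
c=np.mean(b,0).astype(int); x0=max(c[0]-90,0);y0=max(c[1]-55,0)
print(x0,y0); save(crop(im,x0,y0,180,110,4.4),"w2.png")
```

```text
[array([316.89549317, 103.64387477]), array([260.87511097, 102.90043876]), array([204.78078937, 102.15602152])] [0.51059019 0.11056763 0.27634563]
170 47
```

View pics/w2.png

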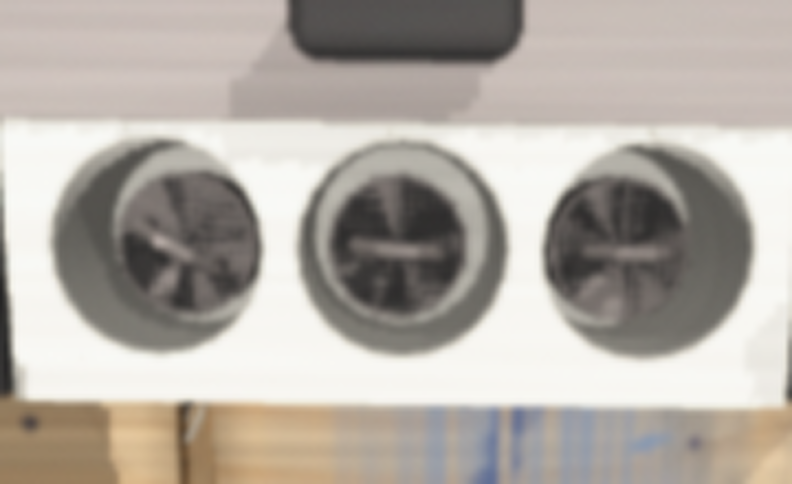

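Run:
```python
from h import *
im=np.load("pics/w2.npy")
o=[]
for cx in (208,261,313):
    c=crop(im,cx-16,103-20,32,40,8); c=cv2.convertScaleAbs(c,alpha=1.5); 
    for k in range(0,40,10): cv2.line(c,(0,k*8),(6,k*8),(0,0,255),1)
    o.append(c)
save(np.hstack(o),"w2l.png")
```

```text
(no output)
```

View pics/w2l.png

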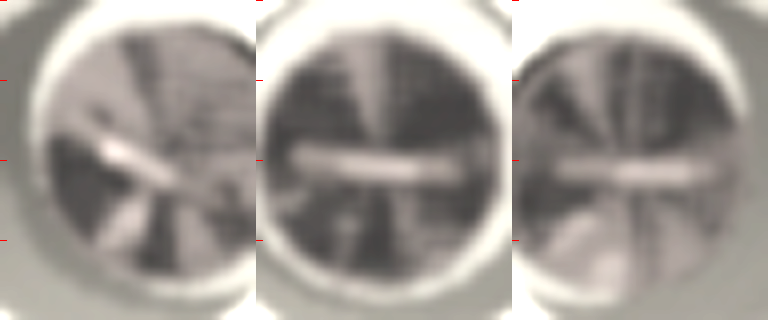

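Run:
```python
from h import *
import pickle; C=pickle.load(open("pics/w2.pkl","rb"))
f=lambda x,y,z,cx=None:ray("w",x,y,z,C)
r=lambda p:np.round(p,4)
for n,x0,c,a,b in (("S2",192,(138,163),(95,143),(175,182)),("S1",245,(127,164),(34,155),(199,170)),("S0",297,(139,172),(43,168),(203,173))):
    g=lambda p,z=.068:f(x0+p[0]/8,83+p[1]/8,z)
    d=g(a)-g(b); print(n,"loop",r(g(c)),"yaw",np.degrees(np.arctan2(-d[0],d[1])),"len",np.linalg.norm(d))
for n,x,y,z in (("b2",158,246,.09),("b1",403,247,.09),("b0",648,250,.09),("can2",188,245,.044),("can1",400,249,.044),("can0",617,250,.044),("top fl",12,400,.09),("fr",790,406,.09)): print(n,r(f(170+x/4.4,47+y/4.4,z)))
```

```text
S2 loop [0.5668 0.1648 0.068 ] yaw -25.544599806547875 len 0.01154982167488972
S1 loop [0.5669 0.1099 0.068 ] yaw -4.812402702764955 len 0.02199390146415691
S0 loop [0.5661 0.053  0.068 ] yaw -1.5092858098542723 len 0.021303667696429565
b2 [0.5683 0.1649 0.09  ]
b1 [0.5683 0.1093 0.09  ]
b0 [0.5678 0.0536 0.09  ]
can2 [0.5664 0.1643 0.044 ]
can1 [0.5657 0.1098 0.044 ]
can0 [0.5656 0.054  0.044 ]
top fl [0.5332 0.2005 0.09  ]
fr [0.5325 0.0185 0.09  ]
```

Emit:
apply_moves --steps '[-11,25.5,1,4.7,-11,25.5,1,4.7,-11,25.5,1,4.7,-11,25.5,1,4.7,-11,25.5,1,4.7,-11,25.5,1,4.7,-11,25.5,1,4.7,-11,25.5,1,4.7]'

```text
clock: 12.2
position: [0.3982, 0.3705, 0.2866]
ee_rot: [-0.002, 0.999, 0.045, -0.001]
contact_force: [0.2, -0.3, -0.0]
width: 0.0554
gripper_force: 0.0
```

Emit:
apply_moves --steps '[0,0,0,0,0,0,0,0]'

```text
clock: 12.37
position: [0.4008, 0.3651, 0.2863]
ee_rot: [0.001, 0.999, 0.042, -0.0]
contact_force: [1.1, -0.3, 0.2]
width: 0.0554
gripper_force: 0.0
```

Run:
```python
from h import *
import pickle
C=cam("wrist"); im=get_image("wrist"); np.save("pics/w3.npy",im); pickle.dump(C,open("pics/w3.pkl","wb"))
c=proj("w",(.47,.371,.12),C).astype(int); x0=max(c[0]-75,0);y0=max(c[1]-60,0)
print(c,x0,y0,get_state()["position"]); save(crop(im,x0,y0,150,115,5),"w3.png")
```

```text
[260  91] 185 31 [0.40104187 0.36470693 0.28635584]
```

View pics/w3.png

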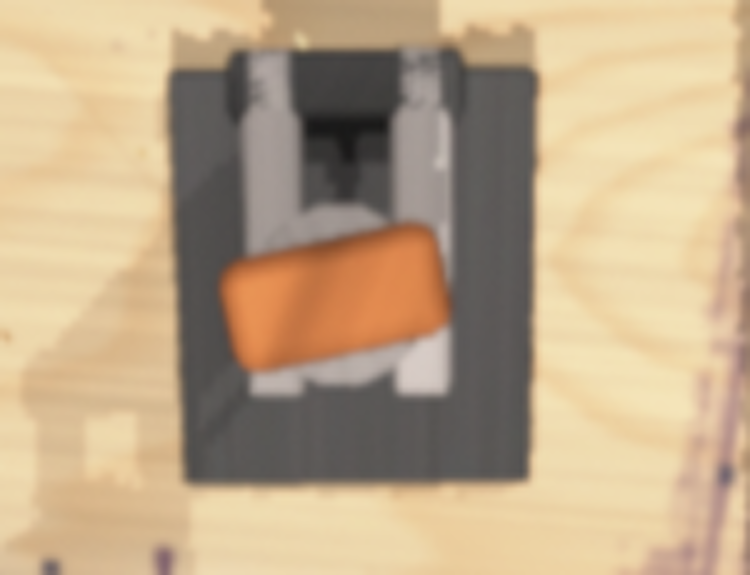

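Run:
```python
from h import *
import pickle; C=pickle.load(open("pics/w3.pkl","rb"))
g=lambda x,y,z:ray("w",185+x/5,31+y/5,z,C)
r=lambda p:np.round(p,4)
print("hdl",r(g(337,297,.171)))
q=[(222,270),(437,225),(450,328),(248,370)]; Q=[g(*p,.171) for p in q]; print("corners",*[r(p) for p in Q], "mean",r(np.mean(Q,0)))
for a,b in ((0,1),(3,2)):
    d=Q[a]-Q[b]; print("yaw",np.degrees(np.arctan2(-d[0],d[1])),np.linalg.norm(d))
print("collar",r(g(341,294,.131)))
B=[g(*p,.004) for p in ((172,72),(535,68),(527,480),(187,482))]
print("base",*[r(p) for p in B],r(np.mean(B,0)))
P=[g(*p,.125) for p in ((277,394),(423,392),(274,110),(418,110))]; print("prongs",*[r(p) for p in P])
```

```text
hdl [0.4708 0.3772 0.171 ]
corners [0.4733 0.3955 0.171 ] [0.4829 0.3625 0.171 ] [0.4676 0.359  0.171 ] [0.4585 0.3905 0.171 ] mean [0.4706 0.3769 0.171 ]
yaw 16.12227048232416 0.03430136038825955
yaw 16.237963678676085 0.03276648847816372
collar [0.4709 0.3773 0.131 ]
base [0.5177 0.4244 0.004 ] [0.5261 0.3366 0.004 ] [0.4275 0.3275 0.004 ] [0.4195 0.4155 0.004 ] [0.4727 0.376  0.004 ]
prongs [0.452  0.3878 0.125 ] [0.4547 0.3607 0.125 ] [0.5012 0.3917 0.125 ] [0.5033 0.3662 0.125 ]
```

Emit:
apply_moves --steps '[7,1.23,0,6,7,1.23,0,11.6,7,1.23,-4,11.6,7,1.23,-8,11.6,7,1.23,-12,11.6,7,1.23,-15,11.6,7,1.23,-15,11.6,7,1.23,-15,11.6]'

```text
clock: 13.08
position: [0.4707, 0.376, 0.1355]
ee_rot: [0.001, 0.99, 0.141, -0.002]
contact_force: [-0.5, 1.2, 1.3]
width: 0.0551
gripper_force: 0.0
```

Emit:
apply_moves --steps '[0,0,0,0,0,0,0,0,0,0,0,0,0,0,0,0,0,0,0,0,0,0,0,0,0,0,0,0,0,0,0,0]' --jaw 255 --newtons 50

```text
clock: 13.75
position: [0.4728, 0.3786, 0.1397]
ee_rot: [-0.001, 0.99, 0.142, 0.003]
contact_force: [0.4, -1.4, 7.0]
width: 0.0347
gripper_force: 50.9
```

Emit:
apply_moves --steps '[0,0,1,0,0,0,1.8,0,0,0,1.8,0,-1.5,-0.12,1.8,0,-3,-0.25,1.8,0,-5,-0.4,1.8,0,-5,-0.4,1.8,0,-5,-0.4,3,0]'

```text
clock: 14.42
position: [0.4181, 0.3728, 0.1647]
ee_rot: [0.001, 0.99, 0.143, -0.002]
contact_force: [0.3, -0.1, -1.5]
width: 0.0346
gripper_force: 50.0
```

Emit:
apply_moves --steps '[0,0,3,0,0,0,7,0,0,-3,10,-4,0,-7,11,-8,1,-11,11,-12,3,-15,11,-16,5,-18,11,-20,7,-21,11,-20.3]'

```text
clock: 15.08
position: [0.4914, 0.1619, 0.2773]
ee_rot: [0.0, 0.999, -0.036, 0.001]
contact_force: [1.0, 0.9, -0.9]
width: 0.0348
gripper_force: 50.2
```

Run:
```python
from h import *
s=get_state(); print({k:np.round(v,4) for k,v in s.items()}, 2*np.degrees(np.arctan2(s["ee_rot"][2],s["ee_rot"][1])))
```

```text
{'clock': np.float64(15.0833), 'qpos': array([ 1.8390e-01,  1.5590e-01,  1.5016e+00, -4.0000e-04,  1.4823e+00,
        1.8263e+00]), 'qd': array([-0.788 ,  0.1771, -0.2069,  0.017 ,  0.0286, -0.7809]), 'effort': array([  3.2979, -38.4798, -24.9225,  -0.2099,   0.2496,   0.9514]), 'position': array([0.4914, 0.1619, 0.2773]), 'ee_rot': array([ 0.000e+00,  9.994e-01, -3.570e-02,  9.000e-04]), 'contact_force': array([ 0.9652,  0.8674, -0.9093]), 'moment': array([ 0.0689, -0.0963, -0.0192]), 'gripper_force': np.float64(50.1833), 'width': np.float64(0.0348)} -4.096397782870447
```

Emit:
apply_moves --steps '[3,-3,-2,0,5.7,-4.8,-3.4,0,5.7,-4.8,-3.4,0,5.7,-4.8,-3.4,0,5.7,-4.8,-3.4,0,5.7,-4.8,-3.4,0]'

```text
clock: 15.58
position: [0.5472, 0.1168, 0.2432]
ee_rot: [-0.0, 0.999, -0.034, 0.0]
contact_force: [0.3, 0.6, -1.4]
width: 0.0346
gripper_force: 50.2
```

Run:
```python
from h import *
import pickle
C=cam("wrist"); im=get_image("wrist"); np.save("pics/w4.npy",im); pickle.dump(C,open("pics/w4.pkl","wb"))
s=get_state();p=s["position"]
print(p, 2*np.degrees(np.arctan2(s["ee_rot"][2],s["ee_rot"][1])))
F=p+[0,0,-.1227]; print("foot expected px",proj("w",F,C),"tip",proj("w",F+[.0125,-.0005,.005],C))
c=proj("w",(.5683,.1093,.09),C); print("bore px",c); x0=max(int(c[0])-75,0);y0=max(int(c[1])-50,0)
print(x0,y0); save(crop(im,x0,y0,150,115,5),"w4.png")
```

```text
[0.54721979 0.11693763 0.24343121] -3.8689919966295383
foot expected px [259.96589338 175.27621732] tip [259.57408702 162.39672966]
bore px [266.59226322 144.79967283]
191 94
```

View pics/w4.png

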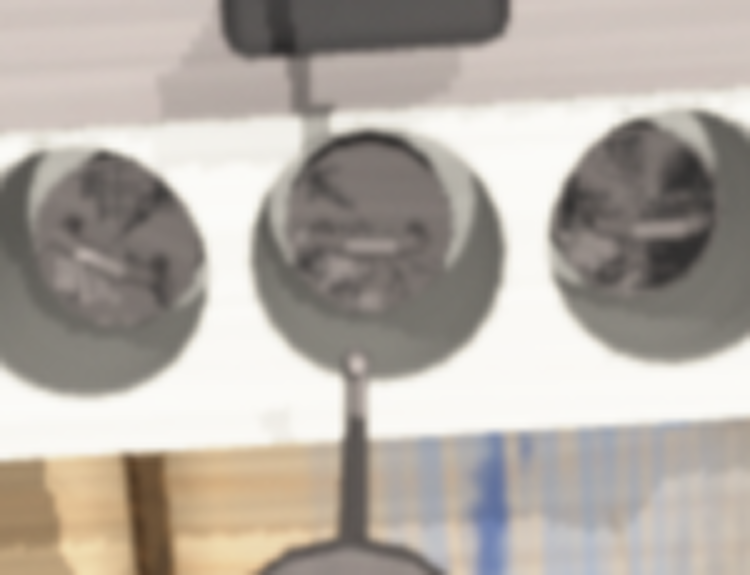

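Run:
```python
from h import *
import pickle; C=pickle.load(open("pics/w4.pkl","rb"))
g=lambda x,y,z:np.round(ray("w",191+x/5,94+y/5,z,C),4)
print("S1",g(371,245,.068),g(347,246,.068),g(395,244,.068),"S0",g(672,228,.068),"S2",g(101,263,.068))
print("bore1",g(378,253,.09),"bore0",g(675,236,.09),"bore2",g(90,272,.09))
print("tip",g(357,362,.1272),"bend",g(355,410,.1207))
```

```text
S1 [0.5666 0.1104 0.068 ] [0.5667 0.1152 0.068 ] [0.5664 0.1056 0.068 ] S0 [0.5659 0.0502 0.068 ] S2 [0.5666 0.1647 0.068 ]
bore1 [0.5685 0.1093 0.09  ] bore0 [0.568  0.0537 0.09  ] bore2 [0.5685 0.1635 0.09  ]
tip [0.5564 0.1143 0.1272] bend [0.5464 0.1152 0.1207]
```

Emit:
apply_moves --steps '[0.35,-0.34,0,0,0.35,-0.34,-1.5,0,0.35,-0.34,-3,0,0.35,-0.34,-4.2,0,0.35,-0.34,-5.4,0,0.35,-0.34,-6.3,0,0.35,-0.34,-6.85,0,0.35,-0.34,-6.85,0]'

```text
clock: 16.3
position: [0.5505, 0.1127, 0.1732]
ee_rot: [0.0, 0.999, -0.034, -0.001]
contact_force: [-0.2, 0.2, -0.9]
width: 0.0342
gripper_force: 50.2
```

Emit:
apply_moves --steps '[0,0,0,0,0,0,0,0]'

```text
clock: 16.47
position: [0.5518, 0.1126, 0.1749]
ee_rot: [-0.0, 0.999, -0.034, 0.001]
contact_force: [-0.0, 0.1, -1.0]
width: 0.0346
gripper_force: 50.2
```

```bash
cat > st.py <<'E'
from h import *
s=get_state(); print({k:np.round(s[k],4).tolist() for k in ("clock","position","contact_force","moment","width","gripper_force")}, "xang",round(2*np.degrees(np.arctan2(s["ee_rot"][2],s["ee_rot"][1])),2),"j6",round(s["qpos"][5],2))
E
python3 st.py
```

```text
{'clock': 16.4667, 'position': [0.5518, 0.1126, 0.1749], 'contact_force': [-0.0127, 0.1172, -0.9815], 'moment': [-0.0049, 0.0035, 0.0316], 'width': 0.0346, 'gripper_force': 50.2491} xang -3.94 j6 1.72
```

Emit:
apply_moves --steps '[0.3,0,0,0,0.6,0,0,0,0.9,0,0,0,1.2,0,0,0,1.2,0,0,0,1.2,0,0.4,0,1.2,0,0.8,0,1.2,0,1.2,0]'

```text
clock: 17.13
position: [0.5632, 0.1125, 0.1865]
ee_rot: [0.0, 0.999, -0.034, -0.0]
contact_force: [-0.1, 0.2, -0.7]
width: 0.0344
gripper_force: 50.2
```

Emit:
apply_moves --steps '[0,0,0.4,0,0,0,0.8,0,0,0,1.2,0,0,0,1.6,0,0,0,2,0,0,0,2,0,0,0,2,0]'

```text
clock: 17.72
position: [0.5634, 0.1125, 0.2063]
ee_rot: [0.0, 0.999, -0.034, 0.0]
contact_force: [0.2, -0.7, -1.9]
width: 0.0349
gripper_force: 50.1
```

```bash
python3 st.py
```

```text
{'clock': 17.7167, 'position': [0.5634, 0.1125, 0.2063], 'contact_force': [0.2, -0.6936, -1.9367], 'moment': [0.0311, 0.024, 0.0065], 'width': 0.0349, 'gripper_force': 50.1377} xang -3.95 j6 1.72
```

Emit:
apply_moves --steps '[0,0,1.5,0,0,0,3,0,0,0,4.5,0,0,0,6,0,0,0,7.5,0,0,0,9,0,0,0,10.5,0,0,0,12,0]'

```text
clock: 18.38
position: [0.5629, 0.1125, 0.3264]
ee_rot: [0.0, 0.999, -0.034, -0.0]
contact_force: [0.8, -0.8, -2.0]
width: 0.0343
gripper_force: 50.2
```

Emit:
apply_moves --steps '[0,-0.3,0.6,0,0,-1,0.6,0,0,-2,0.6,0,0,-3.3,0.6,0,0,-4.8,0.6,0,0,-6.3,0.6,0,0,-7.8,0.6,0,0,-9.3,0.6,0]'

```text
clock: 19.05
position: [0.5624, 0.0174, 0.3307]
ee_rot: [0.0, 0.999, -0.035, -0.001]
contact_force: [0.3, -0.1, -2.5]
width: 0.0346
gripper_force: 50.2
```

Emit:
apply_moves --steps '[0,-1.5,0,0,0,-3,0,0,0,-4.5,0,0,0,-6,0,0,0,-7.5,0,0,0,-9,0,0,0,-10.5,0,0,0,-12,0,0]'

```text
clock: 19.72
position: [0.5621, -0.1026, 0.3307]
ee_rot: [0.0, 0.999, -0.035, -0.001]
contact_force: [0.8, 0.5, -1.6]
width: 0.0343
gripper_force: 50.2
```

```bash
python3 st.py
cat > traydiff.py <<'E'
from h import *
t=np.load("pics/top0.npy").astype(float); n=get_image("top").astype(float); np.save("pics/topn.npy",n.astype(np.uint8))
d=np.abs(t-n).mean(2)[175:270,315:395]; print("diff mean",d.mean(),"frac>40",(d>40).mean())
a=cv2.cvtColor(t.astype(np.uint8),cv2.COLOR_RGB2GRAY); b=cv2.cvtColor(n.astype(np.uint8),cv2.COLOR_RGB2GRAY)
r=cv2.matchTemplate(b[165:285,300:410],a[178:266,322:388],cv2.TM_CCOEFF_NORMED); _,v,_,l=cv2.minMaxLoc(r); print("shift px",l[0]-22,l[1]-13,"score",v)
E
python3 traydiff.py
```

```text
{'clock': 19.7167, 'position': [0.5621, -0.1026, 0.3307], 'contact_force': [0.8032, 0.5281, -1.6058], 'moment': [0.0054, 0.0128, 0.0422], 'width': 0.0343, 'gripper_force': 50.2441} xang -4.02 j6 1.34
diff mean 24.55907894736842 frac>40 0.22144736842105264
shift px 0 2 score 0.3654431700706482
```

Run:
```python
from h import *
import pickle
C=cam("wrist"); w=get_image("wrist"); pickle.dump(C,open("pics/w5.pkl","wb")); n=np.load("pics/topn.npy")
save(np.hstack([crop(n,270,150,130,130,3),cv2.resize(w[:,:,::-1],(400,300),interpolation=cv2.INTER_AREA)[:, :] if 0 else cv2.copyMakeBorder(cv2.resize(w[:,:,::-1],(410,308)),0,82,0,0,cv2.BORDER_CONSTANT)]),"w5.png")
```

```text
(no output)
```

View pics/w5.png

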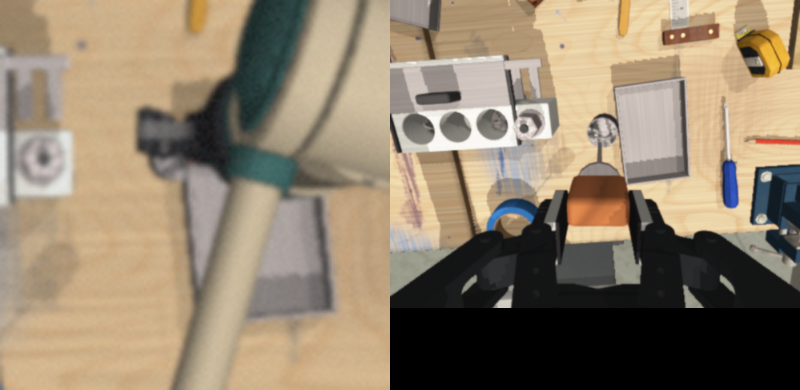

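Emit:
apply_moves --steps '[0.1,-1.5,0,0,0.2,-3,0,0,0.3,-4.5,0,0,0.3,-6,0,0,0.3,-7.3,0,0,0.3,-8.3,0,0,0.3,-8.9,0,0,0.3,-9.1,0,0]'

```text
clock: 20.48
position: [0.5661, -0.1927, 0.3318]
ee_rot: [-0.0, 0.999, -0.035, -0.0]
contact_force: [0.6, 0.2, -1.8]
width: 0.0345
gripper_force: 50.3
```

Emit:
apply_moves --steps '[0,0,0,0,0,0,-1.5,0,0,0,-3.5,0,0,0,-5.5,0,0,0,-7.5,0,0,0,-9.5,0,0,0,-11.5,0,0,0,-12.5,0]'

```text
clock: 21.15
position: [0.565, -0.19, 0.2047]
ee_rot: [-0.001, 0.999, -0.034, -0.002]
contact_force: [-0.8, 0.1, -2.1]
width: 0.0345
gripper_force: 50.3
```

Emit:
apply_moves --steps '[0,0,-0.5,0,0,0,-1,0,0,0,-1.5,0,0,0,-2,0,0,0,-2.4,0,0,0,-2.8,0,0,0,-2.8,0,0,0,-2.8,0]'

```text
clock: 21.82
position: [0.5663, -0.1915, 0.1791]
ee_rot: [-0.0, 0.999, -0.035, 0.0]
contact_force: [0.2, 1.0, -1.3]
width: 0.0343
gripper_force: 50.3
```

```bash
python3 st.py
```

```text
{'clock': 21.8167, 'position': [0.5663, -0.1915, 0.1791], 'contact_force': [0.2366, 0.9733, -1.2522], 'moment': [0.0786, 0.0064, -0.0136], 'width': 0.0343, 'gripper_force': 50.3462} xang -3.96 j6 1.2
```

Emit:
apply_moves --steps '[0,0,-0.3,0,0,0,-0.6,0,0,0,-0.6,0,-0.4,0,-0.6,0,-0.8,0,-0.6,0,-1.2,0,-0.6,0,-1.6,0.05,-0.6,0,-2,0.05,-0.6,0]'

```text
clock: 22.48
position: [0.5456, -0.1909, 0.1732]
ee_rot: [0.0, 0.999, -0.034, 0.0]
contact_force: [-0.3, 0.0, -0.7]
width: 0.0344
gripper_force: 50.4
```

Emit:
apply_moves --steps '[-0.5,0,0,0,-0.5,0,0,0,-0.5,0,0.6,0,-0.5,0,1.2,0,-0.5,0,2,0,-0.5,0,3,0]'

```text
clock: 22.98
position: [0.5414, -0.191, 0.2038]
ee_rot: [0.0, 0.999, -0.034, -0.0]
contact_force: [-0.3, 0.6, -1.3]
width: 0.0346
gripper_force: 50.4
```

```bash
python3 st.py
```

```text
{'clock': 22.9833, 'position': [0.5414, -0.191, 0.2038], 'contact_force': [-0.2589, 0.6236, -1.2605], 'moment': [0.0008, 0.0052, 0.0091], 'width': 0.0346, 'gripper_force': 50.3848} xang -3.95 j6 1.18
```

Emit:
apply_moves --steps '[0,0,4,1,0,1,7.2,2,0.3,5,7.2,3,0.9,9,7.2,3,0.9,13,7.2,3,0.9,17,7.2,3,0.9,21,7.2,3,0.9,24.5,7.2,3]'

```text
clock: 23.65
position: [0.5502, 0.0566, 0.2764]
ee_rot: [-0.0, 1.0, -0.008, 0.001]
contact_force: [0.7, -0.1, -1.7]
width: 0.0347
gripper_force: 50.4
```

Emit:
apply_moves --steps '[0,0,0,0,0,0,-2,0,0,0,-3,0,0,0,-3,0,0,0,-3,0]'

```text
clock: 24.07
position: [0.55, 0.0535, 0.2448]
ee_rot: [0.0, 1.0, -0.009, -0.001]
contact_force: [0.8, 1.7, -1.1]
width: 0.0347
gripper_force: 50.5
```

```bash
python3 st.py
```

```text
{'clock': 24.0667, 'position': [0.55, 0.0535, 0.2448], 'contact_force': [0.7842, 1.6846, -1.069], 'moment': [-0.0502, -0.0379, 0.0185], 'width': 0.0347, 'gripper_force': 50.4826} xang -0.99 j6 1.56
```

Emit:
apply_moves --steps '[0.05,0,-1.5,0,0.05,0,-3,0,0.05,0,-4,0,0.05,0,-5,0,0.05,0,-6,0,0.05,0,-7,0,0.05,0,-7,0,0.05,0,-7,0]'

```text
clock: 24.73
position: [0.5505, 0.0539, 0.1745]
ee_rot: [0.0, 1.0, -0.008, -0.001]
contact_force: [0.5, -0.9, -0.6]
width: 0.0338
gripper_force: 50.5
```

```bash
python3 st.py
```

```text
{'clock': 24.7333, 'position': [0.5505, 0.0539, 0.1745], 'contact_force': [0.4573, -0.9201, -0.6148], 'moment': [0.0206, 0.0099, 0.0228], 'width': 0.0338, 'gripper_force': 50.4802} xang -0.96 j6 1.56
```

Emit:
apply_moves --steps '[0.3,0,0,0,0.6,0,0,0,0.9,0,0,0,1.2,0,0,0,1.25,0,0,0,1.25,0,0.4,0,1.25,0,0.8,0,1.25,0,1.2,0]'

```text
clock: 25.4
position: [0.5632, 0.054, 0.1875]
ee_rot: [0.0, 1.0, -0.008, 0.0]
contact_force: [0.4, -1.2, -1.0]
width: 0.0345
gripper_force: 50.4
```

Emit:
apply_moves --steps '[0,0,0.4,0,0,0,0.8,0,0,0,1.2,0,0,0,1.6,0,0,0,2,0,0,0,2,0,0,0,2,0]'

```text
clock: 25.98
position: [0.5634, 0.054, 0.2073]
ee_rot: [0.0, 1.0, -0.008, 0.0]
contact_force: [-1.0, 0.3, -2.0]
width: 0.0347
gripper_force: 50.4
```

```bash
python3 st.py
```

```text
{'clock': 25.9833, 'position': [0.5634, 0.054, 0.2073], 'contact_force': [-1.0307, 0.2828, -2.047], 'moment': [0.0116, 0.031, -0.0184], 'width': 0.0347, 'gripper_force': 50.404} xang -0.95 j6 1.56
```

Emit:
apply_moves --steps '[0,0,1.5,0,0,0,3,0,0,0,4.5,0,0,0,6,0,0,0,7.5,0,0,0,9,0,0,0,10.5,0,0,0,12,0]'

```text
clock: 26.65
position: [0.5629, 0.054, 0.3274]
ee_rot: [0.0, 1.0, -0.008, -0.0]
contact_force: [0.1, -0.1, -2.7]
width: 0.0345
gripper_force: 50.4
```

Emit:
apply_moves --steps '[0,-0.3,0.6,0,-0.1,-1,0.6,0,-0.2,-2,0.6,0,-0.4,-3.3,0.6,0,-0.7,-4.8,0.6,0,-1,-6.3,0.6,0,-1.3,-7.8,0.6,0,-1.6,-9.3,0.6,0]'

```text
clock: 27.32
position: [0.5461, -0.041, 0.3317]
ee_rot: [0.0, 1.0, -0.009, -0.001]
contact_force: [0.2, -0.5, -1.2]
width: 0.0343
gripper_force: 50.4
```

```bash
python3 st.py
cat > traydiff.py <<'E'
from h import *
import sys
g=lambda a:cv2.cvtColor(a,cv2.COLOR_RGB2GRAY)
a=g(np.load("pics/top0.npy")); L=[g(np.load("pics/topn.npy")),g(get_image("top"))]
for b in L:
    for n,(x,y,w,h) in dict(lr=(364,238,26,26),ll=(326,240,26,26),ur=(362,180,24,24)).items():
        r=cv2.matchTemplate(b[y-25:y+h+25,x-35:x+w+35],a[y:y+h,x:x+w],cv2.TM_CCOEFF_NORMED); _,v,_,l=cv2.minMaxLoc(r); print(n,"shift px",l[0]-35,l[1]-25,round(v,3))
E
python3 traydiff.py
```

```text
{'clock': 27.3167, 'position': [0.5461, -0.041, 0.3317], 'contact_force': [0.1902, -0.4754, -1.2128], 'moment': [-0.0397, 0.008, 0.0456], 'width': 0.0343, 'gripper_force': 50.4262} xang -1.01 j6 1.39
lr shift px 0 0 0.997
ll shift px 21 -1 0.814
ur shift px 3 25 0.61
lr shift px 12 -5 0.676
ll shift px 0 0 0.996
ur shift px 34 -17 0.607
```

Emit:
apply_moves --steps '[-0.3,-1.5,0,0,-0.6,-3,0,0,-0.9,-4.5,0,0,-1.2,-6,0,0,-1.5,-7.5,0,0,-1.8,-9,0,0,-2.1,-10.5,0,0,-2.4,-12,0,0]'

```text
clock: 28.03
position: [0.5221, -0.1603, 0.3319]
ee_rot: [-0.0, 1.0, -0.009, -0.001]
contact_force: [0.1, 0.4, -1.3]
width: 0.0343
gripper_force: 50.5
```

Emit:
apply_moves --steps '[-0.2,-1.2,0,0,-0.4,-2.2,0,0,-0.5,-3,0,0,-0.6,-3.4,0,0,-0.6,-3.5,-1.5,0,-0.6,-3.5,-3.5,0,-0.6,-3.5,-5.5,0,-0.6,-3.5,-7.5,0]'

```text
clock: 28.7
position: [0.5173, -0.1937, 0.2574]
ee_rot: [-0.0, 1.0, -0.008, 0.0]
contact_force: [0.3, -0.0, -1.9]
width: 0.0344
gripper_force: 50.4
```

```bash
python3 st.py;python3 traydiff.py|tail -3
```

```text
{'clock': 28.7, 'position': [0.5173, -0.1937, 0.2574], 'contact_force': [0.2703, -0.0469, -1.8574], 'moment': [0.0076, -0.0584, 0.04], 'width': 0.0344, 'gripper_force': 50.4462} xang -0.93 j6 1.1
lr shift px 0 0 0.996
ll shift px 0 0 0.974
ur shift px 0 0 0.995
```

Emit:
apply_moves --steps '[0,-0.2,-2,0,0,-0.2,-4,0,0,-0.2,-5.3,0,0,-0.2,-5.8,0,0,-0.2,-6.3,0,0,-0.2,-6.8,0,0,-0.2,-7.3,0,0,-0.2,-7.8,0]'

```text
clock: 29.42
position: [0.5179, -0.1963, 0.1805]
ee_rot: [0.001, 1.0, -0.008, 0.001]
contact_force: [-0.6, -0.4, 0.2]
width: 0.0346
gripper_force: 50.6
```

Emit:
apply_moves --steps '[0,0,-0.3,0,0,0,-0.6,0,0,0,-0.6,0,-0.4,0,-0.6,0,-0.8,0,-0.6,0,-1.2,0,-0.6,0,-1.6,0,-0.6,0,-2,0,-0.6,0]'

```text
clock: 30.08
position: [0.4966, -0.196, 0.1742]
ee_rot: [0.0, 1.0, -0.008, 0.0]
contact_force: [0.2, -1.2, -1.6]
width: 0.0347
gripper_force: 50.6
```

Emit:
apply_moves --steps '[-0.5,0,0,0,-0.5,0,0,0,-0.5,0,0.6,0,-0.5,0,1.2,0,-0.5,0,2,0,-0.5,0,3,0]'

```text
clock: 30.58
position: [0.4924, -0.196, 0.2048]
ee_rot: [0.0, 1.0, -0.008, -0.0]
contact_force: [0.7, -0.8, -1.0]
width: 0.0344
gripper_force: 50.6
```

```bash
python3 st.py
```

```text
{'clock': 30.5833, 'position': [0.4924, -0.196, 0.2048], 'contact_force': [0.7343, -0.8449, -0.9929], 'moment': [0.0262, -0.0104, 0.0243], 'width': 0.0344, 'gripper_force': 50.5602} xang -0.95 j6 1.08
```

Emit:
apply_moves --steps '[0,0,4,-4,0,1,7.2,-8,1,5,7.2,-12,2,9,7.2,-16,3,13,7.2,-20,4,17,7.2,-25,5,21,7.2,-25,6.1,25,7.2,-25]'

```text
clock: 31.25
position: [0.5536, 0.056, 0.2775]
ee_rot: [-0.0, 0.974, -0.225, 0.001]
contact_force: [1.2, 0.0, -1.0]
width: 0.0341
gripper_force: 50.6
```

Emit:
apply_moves --steps '[0,4,0,0,0,8,0,0,0,11,0,0,0,11.95,0,0,0,11.95,0,0,0,11.95,-1.5,0,0,11.95,-3,0,0,11.95,-3,0]'

```text
clock: 31.92
position: [0.5517, 0.1716, 0.2438]
ee_rot: [0.002, 0.974, -0.225, -0.002]
contact_force: [-0.8, -0.2, -1.5]
width: 0.0346
gripper_force: 50.5
```

Emit:
apply_moves --steps '[0,0,0,0,0,0,0,0]'

```text
clock: 32.08
position: [0.5539, 0.1724, 0.2471]
ee_rot: [0.0, 0.974, -0.225, 0.001]
contact_force: [0.6, 1.0, -0.3]
width: 0.0345
gripper_force: 50.5
```

```bash
python3 st.py
python3 - <<'E'
from h import *
import pickle
C=cam("wrist"); im=get_image("wrist"); pickle.dump(C,open("pics/w6.pkl","wb"))
c=proj("w",(.5683,.1645,.09),C); x0=max(int(c[0])-75,0);y0=max(int(c[1])-50,0)
print(x0,y0); save(crop(im,x0,y0,150,115,5),"w6.png")
E
```

```text
{'clock': 32.0833, 'position': [0.5539, 0.1724, 0.2471], 'contact_force': [0.564, 1.0019, -0.253], 'moment': [0.0105, 0.0067, -0.0035], 'width': 0.0345, 'gripper_force': 50.5462} xang -26.03 j6 2.21
185 99
```

View pics/w6.png

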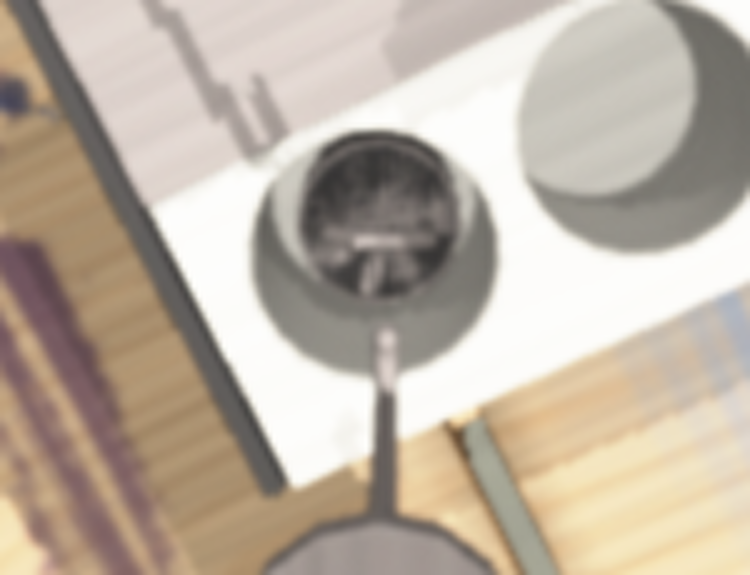

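Run:
```python
from h import *
import pickle; C=pickle.load(open("pics/w6.pkl","rb"))
g=lambda x,y,z:ray("w",185+x/5,99+y/5,z,C)
L=g(382,240,.068);B=g(375,253,.09);T=g(388,335,.1316); d=np.array([np.cos(np.radians(-26)),np.sin(np.radians(-26)),0]); e=np.array([-d[1],d[0],0])
print(L,B,T); sh=T-.0125*d; print("shank",sh,"loop-shank along",(L-sh)@d,"across",(L-sh)@e,"shank-bore",np.linalg.norm((sh-B)[:2]))
```

```text
[0.5666947  0.16423128 0.068     ] [0.56844901 0.16497712 0.09      ] [0.56165754 0.16588406 0.1316    ]
shank [0.55042262 0.1713637  0.1316    ] loop-shank along 0.017751901175829705 across 0.0007226328278273826 shank-bore 0.01912431440097568
```

Emit:
apply_moves --steps '[-0.05,0.05,-1.5,0,-0.05,0.05,-3,0,-0.05,0.05,-4,0,-0.05,0.05,-5,0,-0.05,0.05,-6,0,-0.05,0.05,-7.2,0,-0.05,0.05,-7.2,0,-0.05,0.05,-7.2,0]'

```text
clock: 32.8
position: [0.5525, 0.1739, 0.1736]
ee_rot: [0.0, 0.974, -0.225, -0.001]
contact_force: [1.1, -0.1, -0.1]
width: 0.0348
gripper_force: 50.6
```

Emit:
apply_moves --steps '[0.28,-0.13,0,0,0.56,-0.27,0,0,0.84,-0.4,0,0,1.12,-0.55,0,0,1.15,-0.55,0,0,1.15,-0.55,0.4,0,1.15,-0.55,0.8,0,1.15,-0.55,1.2,0]'

```text
clock: 33.47
position: [0.5642, 0.1686, 0.1866]
ee_rot: [-0.0, 0.974, -0.225, 0.0]
contact_force: [-0.7, 0.4, -0.6]
width: 0.0346
gripper_force: 50.6
```

Emit:
apply_moves --steps '[0,0,0.4,0,0,0,0.8,0,0,0,1.2,0,0,0,1.6,0,0,0,2,0,0,0,2,0,0,0,2,0]'

```text
clock: 34.05
position: [0.5643, 0.1685, 0.2063]
ee_rot: [-0.0, 0.974, -0.225, 0.0]
contact_force: [-0.2, 1.2, -2.4]
width: 0.0343
gripper_force: 50.5
```

```bash
python3 st.py
```

```text
{'clock': 34.05, 'position': [0.5643, 0.1685, 0.2063], 'contact_force': [-0.1812, 1.1553, -2.3642], 'moment': [0.0039, 0.006, -0.0112], 'width': 0.0343, 'gripper_force': 50.4653} xang -25.95 j6 2.2
```

Emit:
apply_moves --steps '[0,0,1.5,0,0,0,3,0,0,0,4.5,0,0,0,6,0,0,0,7.5,0,0,0,9,0,0,0,10.5,0,0,0,12,0]'

```text
clock: 34.72
position: [0.5639, 0.1684, 0.3263]
ee_rot: [0.0, 0.974, -0.225, -0.0]
contact_force: [-0.2, 0.3, -2.7]
width: 0.0342
gripper_force: 50.5
```

Emit:
apply_moves --steps '[0,-0.3,0.6,0.5,-0.2,-1,0.6,1,-0.5,-2,0.6,2,-0.8,-3.3,0.6,4,-1.1,-4.8,0.6,6,-1.5,-6.4,0.6,8,-1.9,-8,0.6,10,-2.3,-9.6,0.6,12]'

```text
clock: 35.38
position: [0.5401, 0.0712, 0.3305]
ee_rot: [0.0, 0.993, -0.12, -0.001]
contact_force: [-0.3, 0.2, -2.1]
width: 0.0342
gripper_force: 50.5
```

Emit:
apply_moves --steps '[-0.4,-1.6,0,2,-0.8,-3.2,0,4,-1.2,-4.8,0,6,-1.6,-6.4,0,8,-2,-8,0,10,-2.4,-9.6,0,12,-2.8,-11.2,0,13,-3.2,-12.8,0,13]'

```text
clock: 36.05
position: [0.5078, -0.0566, 0.3306]
ee_rot: [-0.0, 1.0, -0.008, -0.001]
contact_force: [1.0, -0.1, -1.8]
width: 0.0344
gripper_force: 50.5
```

Emit:
apply_moves --steps '[-0.4,-1.6,0,0,-0.9,-3.2,0,0,-1.5,-4.8,0,0,-2.2,-6.4,0,0,-2.9,-8,0,0,-3.5,-9.6,0,0,-3.8,-11.2,0,0,-4,-12.4,0,0]'

```text
clock: 36.72
position: [0.4677, -0.1808, 0.3308]
ee_rot: [-0.0, 1.0, -0.009, -0.001]
contact_force: [-0.2, 0.2, -2.2]
width: 0.0344
gripper_force: 50.5
```

Emit:
apply_moves --steps '[0,-0.8,0,0,0,-1.4,0,0,0,-1.8,0,0,0,-2,0,0,0,-2,-1.5,0,0,-2,-3.5,0,0,-2,-5.5,0,0,-2,-7.5,0]'

```text
clock: 37.38
position: [0.4695, -0.1989, 0.2564]
ee_rot: [-0.0, 1.0, -0.008, 0.0]
contact_force: [0.6, -0.3, -2.4]
width: 0.0341
gripper_force: 50.5
```

```bash
python3 st.py;python3 traydiff.py|tail -3
```

```text
{'clock': 37.3833, 'position': [0.4695, -0.1989, 0.2564], 'contact_force': [0.6349, -0.2695, -2.4491], 'moment': [0.0302, 0.0145, -0.0215], 'width': 0.0341, 'gripper_force': 50.4989} xang -0.89 j6 1.05
lr shift px -35 10 0.71
ll shift px -5 7 0.943
ur shift px -5 7 0.972
```

Run:
```python
from h import *
import pickle
C=cam("wrist"); im=get_image("wrist"); pickle.dump(C,open("pics/w7.pkl","wb")); np.save("pics/w7.npy",im)
T=cam("top"); t=get_image("top"); pickle.dump(T,open("pics/t7.pkl","wb"))
a=crop(im,150,0,250,300,2) if 0 else crop(im,130,0,250,300,1.6)
b=crop(t,300,160,100,120,4)
save(np.hstack([a,b[:480]]),"w7.png")
```

```text
(no output)
```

View pics/w7.png

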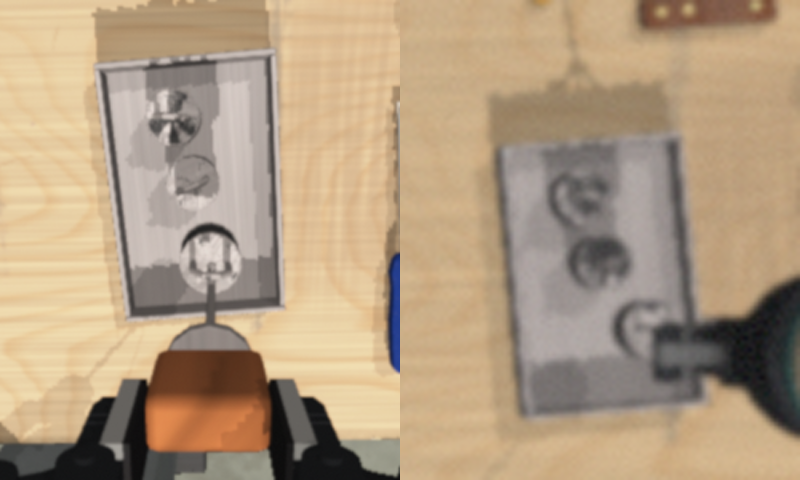

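Run:
```python
from h import *
import pickle; T=pickle.load(open("pics/t7.pkl","rb"));C=pickle.load(open("pics/w7.pkl","rb"))
g=lambda x,y,z:ray("t",300+(x-400)/4,160+y/4,z,T)
h=lambda x,y,z:ray("w",130+x/1.6,y/1.6,z,C)
Q=[g(*p,.03) for p in ((498,147),(680,135),(703,403),(522,415))]; print(np.round(Q,3)); c=np.mean(Q,0); 
W=[h(*p,.03) for p in ((97,66),(274,52),(283,307),(127,318))]; print(np.round(W,3)); c2=np.mean(W,0); print(c,c2)
print([np.round(g(*p,.038),3) for p in ((580,197),(600,263))],[np.round(h(*p,.038),3) for p in ((174,117),(193,182))])
```

```text
[[ 0.586 -0.121  0.03 ]
 [ 0.591 -0.241  0.03 ]
 [ 0.416 -0.25   0.03 ]
 [ 0.411 -0.131  0.03 ]]
[[ 0.586 -0.126  0.03 ]
 [ 0.592 -0.241  0.03 ]
 [ 0.419 -0.252  0.03 ]
 [ 0.412 -0.135  0.03 ]]
[ 0.50095133 -0.18591667  0.03      ] [ 0.50209047 -0.18828326  0.03      ]
[array([ 0.552, -0.172,  0.038]), array([ 0.508, -0.184,  0.038])] [array([ 0.553, -0.175,  0.038]), array([ 0.511, -0.187,  0.038])]
```

Emit:
apply_moves --steps '[-0.5,0.2,0,0,-1.2,0.4,0,0,-1.7,0.6,0,0,-1.7,0.6,-1,0,-1.7,0.6,-2.5,0,-1.7,0.6,-4,0,-1.7,0.6,-5.2,0,-1.7,0.6,-5.7,0]'

```text
clock: 38.2
position: [0.4512, -0.1929, 0.1984]
ee_rot: [-0.001, 1.0, -0.008, -0.001]
contact_force: [-0.3, 0.6, -1.7]
width: 0.0348
gripper_force: 50.5
```

Emit:
apply_moves --steps '[0,0,-0.5,0,0,0,-1,0,0,0,-1.5,0,0,0,-2,0,0,0,-2.3,0,0,0,-2.6,0,0,0,-2.6,0,-0.4,0,-2.6,0]'

```text
clock: 38.87
position: [0.4488, -0.1937, 0.1741]
ee_rot: [0.0, 1.0, -0.008, 0.0]
contact_force: [0.7, -0.4, 0.3]
width: 0.0344
gripper_force: 50.6
```

Emit:
apply_moves --steps '[-0.4,0,0,0,-0.8,0,0,0,-1.2,0,0,0,-1.6,0,0,0,-2.1,0,0,0,-2.1,0,0,0,-2.1,0,1,0,-2.1,0,2.5,0]'

```text
clock: 39.53
position: [0.4264, -0.193, 0.1987]
ee_rot: [-0.001, 1.0, -0.008, -0.001]
contact_force: [0.3, -1.5, -0.2]
width: 0.0347
gripper_force: 50.6
```

```bash
python3 st.py
```

```text
{'clock': 39.5333, 'position': [0.4264, -0.193, 0.1987], 'contact_force': [0.3148, -1.5339, -0.245], 'moment': [0.019, -0.0175, 0.0091], 'width': 0.0347, 'gripper_force': 50.5715} xang -0.97 j6 1.01
```

Emit:
apply_moves --steps '[-0.3,0,3,0,-0.3,2,7,2,-0.3,6,8,5,-0.3,10,8,8,-0.3,14,8,11,-0.3,18,8,14,-0.3,22,8,17.2,-0.3,26,8,17.2]'

```text
clock: 40.2
position: [0.4242, 0.0684, 0.2802]
ee_rot: [0.0, 0.99, 0.142, 0.001]
contact_force: [0.8, -0.3, -1.3]
width: 0.0344
gripper_force: 50.6
```

Emit:
apply_moves --steps '[0,4,0,0,0,8,0,0,0,12,0,0,0,16,0,0,0,20,0,0,0,24,0,0,0,28,0,0,0,30.5,0,0]'

```text
clock: 40.87
position: [0.4239, 0.3759, 0.2796]
ee_rot: [-0.001, 0.99, 0.143, 0.001]
contact_force: [-0.4, -0.1, -1.4]
width: 0.0347
gripper_force: 50.6
```

Emit:
apply_moves --steps '[0,0,0,0,0,0,0,0,0,0,0,0]'

```text
clock: 41.12
position: [0.4242, 0.3711, 0.2793]
ee_rot: [0.0, 0.99, 0.142, -0.0]
contact_force: [0.3, 0.5, -0.9]
width: 0.0345
gripper_force: 50.6
```

```bash
python3 st.py;python3 traydiff.py|tail -3; cp pics/topn.npy pics/x.npy; python3 -c "
from h import *
save(crop(get_image('top'),300,150,110,120,4),'t8.png')"
```

```text
{'clock': 41.1167, 'position': [0.4242, 0.3711, 0.2793], 'contact_force': [0.3353, 0.4794, -0.902], 'moment': [-0.0621, -0.0048, 0.0104], 'width': 0.0345, 'gripper_force': 50.6084} xang 16.27 j6 1.88
lr shift px -5 7 0.958
ll shift px -5 7 0.959
ur shift px -5 7 0.971
```

View pics/t8.png

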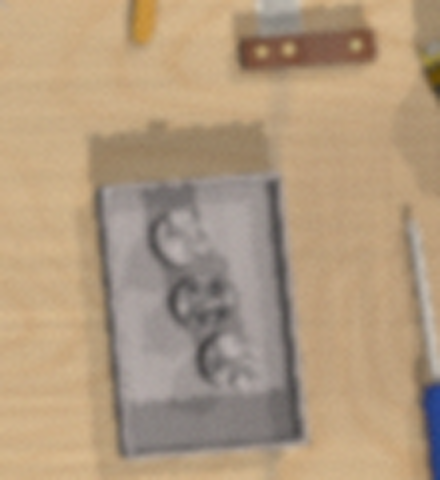

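Emit:
apply_moves --steps '[-0.14,0.3,-3,0,-0.14,0.3,-6,0,-0.14,0.3,-9,0,-0.14,0.3,-11,0,-0.14,0.3,-12.1,0,-0.14,0.3,-12.1,0,-0.14,0.3,-12.1,0,-0.14,0.3,-12.1,0]'

```text
clock: 41.88
position: [0.4239, 0.3744, 0.1595]
ee_rot: [-0.001, 0.99, 0.141, 0.001]
contact_force: [-0.3, 0.3, -1.1]
width: 0.0346
gripper_force: 50.6
```

```bash
python3 st.py
```

```text
{'clock': 41.8833, 'position': [0.4239, 0.3744, 0.1595], 'contact_force': [-0.3403, 0.2646, -1.1178], 'moment': [0.0128, -0.0122, 0.0298], 'width': 0.0346, 'gripper_force': 50.5961} xang 16.18 j6 1.89
```

Emit:
apply_moves --steps '[1.2,0.1,0,0,2.4,0.2,0,0,3.6,0.3,0,0,4.8,0.4,0,0,4.85,0.4,0,0,4.85,0.4,0,0]'

```text
clock: 42.38
position: [0.4724, 0.3785, 0.1577]
ee_rot: [0.0, 0.99, 0.141, -0.0]
contact_force: [-0.7, 0.0, -1.3]
width: 0.0345
gripper_force: 50.6
```

Emit:
apply_moves --steps '[0,0,-0.6,0,0,0,-1.2,0,0,0,-1.6,0,0,0,-1.8,0,0,0,-1.95,0,0,0,-1.95,0,0,0,-1.95,0]'

```text
clock: 42.97
position: [0.4703, 0.3781, 0.1398]
ee_rot: [0.0, 0.99, 0.142, -0.0]
contact_force: [-2.1, -2.5, 6.2]
width: 0.0345
gripper_force: 51.4
```

```bash
python3 st.py
```

```text
{'clock': 42.9667, 'position': [0.4703, 0.3781, 0.1398], 'contact_force': [-2.0898, -2.4516, 6.1927], 'moment': [-0.2563, 0.4635, 0.0491], 'width': 0.0345, 'gripper_force': 51.3998} xang 16.28 j6 1.85
```

Emit:
apply_moves --steps '[0,0,0,0,0,0,0,0,0,0,0,0,0,0,0,0,0,0,1,0,0,0,3,0,0,0,6,0,0,0,10,0]' --jaw 90

```text
clock: 43.63
position: [0.4699, 0.3775, 0.2374]
ee_rot: [0.001, 0.99, 0.141, -0.003]
contact_force: [0.9, 0.8, -0.8]
width: 0.0553
gripper_force: 0.0
```

Emit:
apply_moves --steps '[1,-3,1,7,3,-6,1,14,5,-10,1,21,7,-13.5,1,28,9,-17,1,35,11,-20.5,1,42,13,-24,1,49,14.5,-27.1,1,56]'

```text
clock: 44.3
position: [0.6168, 0.1072, 0.2493]
ee_rot: [0.0, 0.811, 0.584, 0.001]
contact_force: [0.1, 0.8, -0.2]
width: 0.0557
gripper_force: 0.0
```

Emit:
apply_moves --steps '[0,0,0,7,0,0,0,14,0,0,0,16.7,0,0,0,16.7,0,0,0,16.7]'

```text
clock: 44.72
position: [0.6158, 0.1087, 0.249]
ee_rot: [0.0, 0.721, 0.693, 0.0]
contact_force: [-0.6, 1.2, -0.5]
width: 0.0554
gripper_force: 0.0
```

```bash
python3 st.py
python3 - <<'E'
from h import *
a=np.load("pics/top0.npy").astype(int)[205:275,100:170]; b=get_image("top").astype(int)
im=b.astype(np.uint8); C=cam("top")
print("orange now/then", [np.mean(np.argwhere((x[...,0]>150)&(x[...,2]<90)&(x[...,0]-x[...,1]>60)),0) for x in (a,b[205:275,100:170])])
c=proj("top",(.615,.107,.13),C).astype(int); r=b[c[1]-25:c[1]+25,c[0]-25:c[0]+25].mean(2)
E
```

```text
{'clock': 44.7167, 'position': [0.6158, 0.1087, 0.249], 'contact_force': [-0.6101, 1.2461, -0.4707], 'moment': [-0.0245, 0.0791, 0.0004], 'width': 0.0554, 'gripper_force': 0.0} xang 87.78 j6 0.1
orange now/then [array([42.43478261, 19.05797101]), array([43.5       , 18.98529412])]
```

Emit:
apply_moves --steps '[0,-0.1,-4,1,0,-0.1,-8,1,0,-0.1,-11,1,0,-0.1,-13,1,0,-0.1,-14.2,1,0,-0.1,-14.2,1,0,-0.1,-14.2,1]'

```text
clock: 45.35
position: [0.6155, 0.1081, 0.1063]
ee_rot: [-0.0, 0.714, 0.7, -0.0]
contact_force: [0.5, -1.3, 0.1]
width: 0.0549
gripper_force: 0.0
```

Emit:
apply_moves --steps '[0,0,0,0,0,0,0,0,0,0,0,0,0,0,0,0,0,0,0,0,0,0,0,0,0,0,0,0,0,0,0,0]' --jaw 255 --newtons 25

```text
clock: 46.02
position: [0.6153, 0.1079, 0.108]
ee_rot: [0.0, 0.714, 0.7, 0.0]
contact_force: [-3.1, 0.3, 6.2]
width: 0.0123
gripper_force: 25.4
```

Emit:
apply_moves --steps '[-0.8,0,0,0,-1.6,0,0,0,-2.4,0.05,0,0,-3.2,0.05,0,0,-4,0.05,0,0,-4.8,0.05,0,0,-5.6,0.05,0,0,-5.9,0.05,0,0]'

```text
clock: 46.68
position: [0.5573, 0.1084, 0.108]
ee_rot: [0.002, 0.714, 0.7, 0.002]
contact_force: [6.7, 0.5, 1.5]
width: 0.013
gripper_force: 24.9
```

Emit:
apply_moves --steps '[0,0,0,0,0,0,0,0,0,0,0,0]'

```text
clock: 46.93
position: [0.5573, 0.1084, 0.108]
ee_rot: [0.001, 0.714, 0.7, 0.001]
contact_force: [0.7, 1.0, 7.9]
width: 0.013
gripper_force: 25.7
```

```bash
python3 st.py
```

```text
{'clock': 46.9333, 'position': [0.5573, 0.1084, 0.108], 'contact_force': [0.6706, 0.9554, 7.8935], 'moment': [0.0471, -0.1266, 0.1177], 'width': 0.013, 'gripper_force': 25.6669} xang 88.88 j6 0.09
```

Emit:
apply_moves --steps '[0,0,0,0,0,0,0,0,0,0,0,0,0,0,1,0,0,0,4,0,0,0,8,7,0,-3,8,14,1,-7,8,21]' --jaw 90

```text
clock: 47.6
position: [0.5664, 0.0421, 0.19]
ee_rot: [0.001, 0.573, 0.82, 0.002]
contact_force: [0.2, -0.1, -1.2]
width: 0.0553
gripper_force: 0.0
```

Emit:
apply_moves --steps '[0.1,-4.6,0,7,0.1,-4.6,0,14,0.1,-4.6,0,21,0.1,-4.6,0,28,0.1,-4.6,0,35,0.1,-4.6,0,42,0.1,-4.6,0,49,0.1,-4.6,0,56]'

```text
clock: 48.27
position: [0.5668, -0.0057, 0.1868]
ee_rot: [-0.0, 0.123, 0.992, 0.0]
contact_force: [-1.0, -0.5, 1.2]
width: 0.0553
gripper_force: 0.0
```

Emit:
apply_moves --steps '[0,0,0,7,0,0,0,14,0,0,0,21,0,0,0,28,0,0,0,34.7,0,0,0,34.7,0,0,0,34.7,0,0,0,34.7]'

```text
clock: 48.93
position: [0.5671, -0.0056, 0.1867]
ee_rot: [-0.0, -0.174, 0.985, 0.0]
contact_force: [1.0, 0.2, -0.2]
width: 0.0551
gripper_force: 0.0
```

```bash
python3 st.py
```

```text
{'clock': 48.9333, 'position': [0.5671, -0.0056, 0.1867], 'contact_force': [0.9509, 0.232, -0.2115], 'moment': [-0.0244, 0.011, -0.041], 'width': 0.0551, 'gripper_force': 0.0} xang 200.07 j6 -2.05
```

Descend, grip and tighten.

Emit:
apply_moves --steps '[0.1,-0.2,-3,0.5,0.1,-0.2,-6,0.5,0.1,-0.2,-7.8,0.5,0.1,-0.2,-7.8,0.5,0.1,-0.2,-7.8,0.5]'

```text
clock: 49.35
position: [0.5677, -0.0076, 0.108]
ee_rot: [-0.001, -0.179, 0.984, 0.0]
contact_force: [1.3, -0.5, -0.2]
width: 0.0553
gripper_force: 0.0
```

Emit:
apply_moves --steps '[0,0,0,0,0,0,0,0,0,0,0,0,0,0,0,0,0,0,0,0,0,0,0,0,0,0,0,0,0,0,0,0]' --jaw 255 --newtons 40

```text
clock: 50.02
position: [0.5695, -0.0072, 0.1106]
ee_rot: [0.002, -0.18, 0.984, -0.0]
contact_force: [-0.1, 1.7, 5.4]
width: 0.0281
gripper_force: 39.6
```

Emit:
apply_moves --steps '[0,0,0,-6,0,0,0,-12,0,0,0,-18,0,0,0,-24,0,0,0,-30,0,0,0,-36,0,0,0,-42,0,0,0,-48]'

```text
clock: 50.68
position: [0.5695, -0.0081, 0.1106]
ee_rot: [0.002, 0.238, 0.971, -0.0]
contact_force: [-2.0, 0.3, 6.2]
width: 0.0277
gripper_force: 39.6
```

Emit:
apply_moves --steps '[0,0,0,-6,0,0,0,-12,0,0,0,-18,0,0,0,-24,0,0,0,-30,0,0,0,-36,0,0,0,-42,0,0,0,-48]'

```text
clock: 51.35
position: [0.5688, -0.0086, 0.1106]
ee_rot: [0.002, 0.612, 0.79, -0.0]
contact_force: [-2.5, -1.8, 7.3]
width: 0.0279
gripper_force: 39.7
```

Emit:
apply_moves --steps '[0,0,0,-6,0,0,0,-12,0,0,0,-18,0,0,0,-24,0,0,0,-30,0,0,0,-36,0,0,0,-42,0,0,0,-48]'

```text
clock: 52.02
position: [0.5679, -0.0085, 0.1106]
ee_rot: [0.001, 0.881, 0.473, -0.0]
contact_force: [-2.8, -0.8, 8.7]
width: 0.0281
gripper_force: 39.9
```

Emit:
apply_moves --steps '[0,0,0,-6,0,0,0,-12,0,0,0,-18,0,0,0,-22,0,0,0,-26,0,0,0,-29,0,0,0,-30,0,0,0,-30]'

```text
clock: 52.68
position: [0.5675, -0.0081, 0.1106]
ee_rot: [0.001, 0.973, 0.232, -0.0]
contact_force: [-4.4, -0.2, 9.0]
width: 0.0275
gripper_force: 40.1
```

```bash
python3 st.py
```

```text
{'clock': 52.6833, 'position': [0.5675, -0.0081, 0.1106], 'contact_force': [-4.3844, -0.1735, 9.0105], 'moment': [0.0658, 0.7314, 0.7423], 'width': 0.0275, 'gripper_force': 40.0712} xang 26.84 j6 0.97
```

Emit:
apply_moves --steps '[0,0,0,0,0,0,0,0,0,0,0,0,0,0,0,0,0,0,2,0,0,0,6,0,0,0,10,0,-4,0,14,0]' --jaw 90

```text
clock: 53.35
position: [0.5443, -0.0084, 0.2405]
ee_rot: [0.001, 0.973, 0.231, 0.004]
contact_force: [0.0, -0.3, 1.5]
width: 0.0552
gripper_force: 0.0
```

Emit:
apply_moves --steps '[-4,0,2,-7,-8,0,4,-14,-12,0,6,-21,-16,0,6,-27,-20,0,6,-27,-20,0,6,-27,-20,0,6,-27,-20,0,6,-27]'

```text
clock: 54.02
position: [0.3395, -0.0078, 0.2983]
ee_rot: [0.0, 1.0, -0.003, 0.001]
contact_force: [0.0, 0.3, 0.4]
width: 0.0553
gripper_force: 0.0
```

```bash
python3 st.py
python3 - <<'E'
from h import *
t=get_image("top"); s=get_image("side")
o=np.zeros((600,800,3),np.uint8)
def put(i,x,y): o[y:y+i.shape[0],x:x+i.shape[1]]=i
put(crop(t,190,155,110,75,4),0,0); put(crop(t,105,205,70,70,4),445,0); put(crop(s,195,235,62,78,4),0,302-0) ; put(crop(t,315,180,80,85,3),260,310); put(crop(s,210,150,85,70,3),510,310)
save(o,"fin.png")
E
```

```text
{'clock': 54.0167, 'position': [0.3395, -0.0078, 0.2983], 'contact_force': [0.0059, 0.272, 0.4076], 'moment': [0.0375, 0.0491, 0.0471], 'width': 0.0553, 'gripper_force': 0.0} xang -0.31 j6 1.35Traceback (most recent call last):
  File "<stdin>", line 5, in <module>
  File "<stdin>", line 4, in put
ValueError: could not broadcast input array from shape (312,248,3) into shape (298,248,3)
```

Run:
```python
from h import *
t=get_image("top"); s=get_image("side")
o=np.zeros((600,800,3),np.uint8)
def put(i,x,y): i=i[:600-y,:800-x]; o[y:y+i.shape[0],x:x+i.shape[1]]=i
put(crop(t,190,155,110,72,4),0,0); put(crop(t,105,205,70,70,4),445,0); put(crop(s,195,235,62,76,4),0,292); put(crop(t,315,180,80,85,3),260,310); put(crop(s,210,150,85,70,3),510,310)
save(o,"fin.png")
```

```text
(no output)
```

View pics/fin.png

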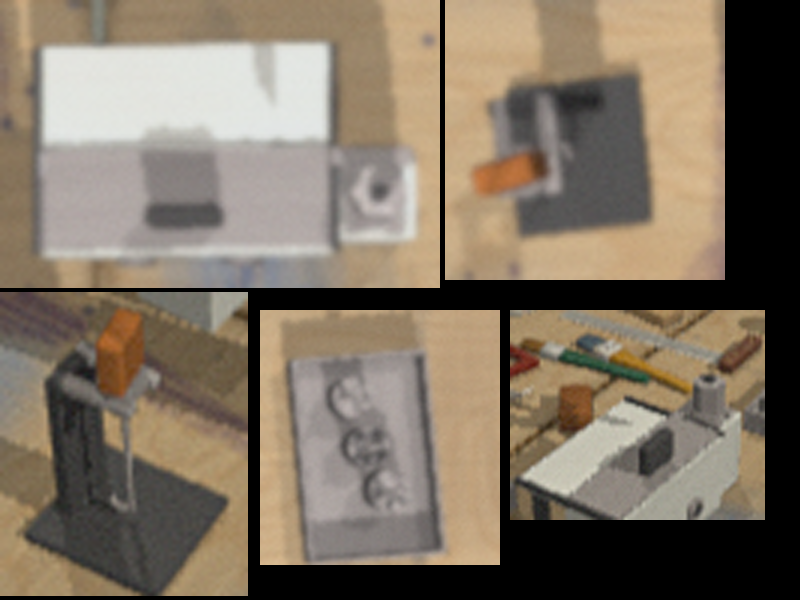

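The final view shows the cover shut (handle at 183,215) and the hook hanging upright (512,175). The three strainers stand in the tray (350,395), (367,445), (385,490). Handing in.

```bash
python3 -c "
from rig import *
print(sign_off())"
```

```text
the job is handed in; nothing more can be done
None
```

The job is handed in at about 54 s of the 210 s, but `sign_off()` gave no verdict: all three strainers are in the tray, the cover is shut, the nut is tight at its stop, and the hook hangs in its stand; I did not re-measure the tape rolls or sanding block at the end.

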